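# Load the burn-in bay and set its retaining bracket

### The arm

A 6-joint arm with a two-finger parallel gripper is mounted at the origin on the work surface. World frame = base frame: x ahead of the robot, y to its left, z up, the work surface at z = 0. Lengths are in m, angles in rad, forces in N, time in s.
With the tool pointing down it reaches from about 0.25 to 0.725 m from the base axis. Payload 4 kg.
Tool frame: the origin (TCP) lies on the centre line of the jaws, within the pads' length; the fingertips stand 17 mm ahead of it and the grasp point (between the pads) lies 2 mm behind it; z points along the fingers, y is the line along which they close (so a half turn about z gives the same grasp; the last joint's range is limited). The gripper opens to 85 mm and grips with 20 to 120 N. Pads are 22 mm wide; open, the fingers measure 114 mm over their backs; the gripper's body (76 mm by 85 mm) begins 54 mm behind the grasp point. The pads swing forward as they close: fully open they stand 13 mm farther back than shut.
Start: joints at [1.169, 0.241, 0.005, 1.335, 0, 1.571], TCP at [0.196, 0.46, 0.248] pointing down, gripper open.
Joint ranges: [-2.72, 2.72], [-1.05, 1.87], [-1.09, 1.28], [-1.99, 2.15], [-1.42, 1.44], [-3.14, 3.14]. Speed limits (rad/s): [2.79, 2.79, 3.14, 3.14, 3.14, 3.14].

### API

Orientations are given as a unit quaternion [x, y, z, w].
In Python, from workcell import bot, camera, get_calibration gives the robot as it stands.
- The arm moves only by the tool apply_moves, never from a script. Its argument "steps" is a list of rows, each a list of 3 entries, a list of its own where there are three numbers: the shift along the tool's x, y, z as a fraction of full scale, then the turn, a rotation vector about the tool's x, y, z as a fraction of full scale, then the opening, from 0 (shut) to 1 (fully open). A call has exactly 8 rows; each row shifts and turns the commanded pose from where the row before left it, along the tool's axes as they then stand; what a row does not reach is not made up. Full scale, the value 1, is 20 cm for a shift and pi rad for a turn. A row lasts 1/12 s, in which the tool goes at most 41.7 mm and 7.16 degrees, less where a joint would pass 70% of its speed; a pose out of reach is approached as far as the arm can. A call with a number of a shift or a turn outside -1 to 1 is refused whole. A call with a gripper value outside its range is refused whole. The fingers move at their own pace and stop on an object; the grip force is fixed at half the most. Time passes only in rows, so rows that do not move let the fingers close, or fill a call up. It gives the time, the measured TCP pose, the force, the opening and the grip force at its end, in the units of the state.
- bot.get_obs(): the state, without advancing time (a new reading comes with each control period).
- camera(name): name is "scene" or "side" or "wrist"; returns (picture, depth): 420x560x3 uint8, red, green, blue; 420x560 float32, m along the optical axis (not along the pixel's ray), 0 where there is no reading.
- get_calibration(name): a dict with "fov_y" (degrees; the focal length in pixels is half the picture's height over the tangent of half this angle, whatever the lens; pixels are square), "cx", "cy" (the principal point, pixels), "dist_coeffs" ([k1, k2, p1, p2, k3] as OpenCV has them; the pictures are not rectified), "rvec" (rotation vector, rad) and "tvec" (3), from world to camera coordinates, as OpenCV has them. Camera axes: x right, y down, z forward; pixel columns grow to the right and rows downward; lengths in m; the calibration is good to about 2 mm. A picture is of the moment at which its call begins: read the wrist's pose just before it. get_calibration takes no time and is no camera call; for the wrist camera it gives the pose at the moment of the call.
- bot.job_done(): hands the job in; it is judged then, once.
The state is a dict: "clock": time; "joint_pos": joint angles; "joint_vel": joint speeds; "tau": joint torques, N m; "eef_pos": TCP position; "tool_rot": TCP orientation; "ft_force": force on the tool from outside, world axes, zero at the start; "ft_torque": the same for the moment, N m; "grip_width": finger opening in m; "grasp_force": force on a finger pad.
Only numpy, scipy, OpenCV 4.12 (cv2) and the standard library are available. Lean on these libraries where they do the work, as an engineer would, in place of code of your own. Each camera call takes 0.05 s, during which the arm holds its last target. There are 200 camera calls.

### The job

Load the burn-in bay: first stand all the power modules that are on the bench upright in a straight row along the open part of the bay's bed, broad faces together (fins running across the bed), all of them still outside the hood; then push the row from behind as one block into the hood until the first module is fully home against the end stop and the row is closed up without gaps. Lift the retaining bracket off its screw (up, then straight off) and leave it standing on its foot on the bed behind the row, square to it, centred across the bed and with its flat back snug against the last module; do not disturb the other things on the bench.

Things in the scene. Friction and masses are not known exactly. Their poses are not given: they have to be found in the camera images.
- bay: fixed burn-in bay: aluminium bed plate 100 (its x) x 420 (its y) x 8 mm on the bench, origin at the centre of its underside. A hood stands on its +y end, y = 90 to 190 mm, 94 mm wide outside, walls 74 mm apart inside, roofed by a grille of four cross bars: underside 74, top 80 mm above the bench. The rest of the bed is open, without side rails
- bay_stop (a point): middle of the face of the black end stop that closes the far end of the hood (at y = 190 mm of the bay), 24 mm above the bed; axes as the bay
- bay_mouth (a point): middle of the hood's mouth (at y = 90 mm of the bay, facing the bay's -y), 24 mm above the bed; axes as the bay. Two flared lips, 40 mm tall, lead into it: they reach out to y = 62 mm, where they are about 94 mm apart inside
- module0_mid (a point): centre of a finned aluminium power module, a loose block 60 (its x) x 44 (its y) x 48 mm tall, about 0.2 kg, fins on top running along x, black plates on its x ends; stands on the bench at the start, underside 24 mm below this point. Three to five alike modules are there; those absent read None from the start
- module1_mid (a point): centre of a finned aluminium power module, a loose block 60 (its x) x 44 (its y) x 48 mm tall, about 0.2 kg, fins on top running along x, black plates on its x ends; stands on the bench at the start, underside 24 mm below this point. Three to five alike modules are there; those absent read None from the start
- module2_mid (a point): centre of a finned aluminium power module, a loose block 60 (its x) x 44 (its y) x 48 mm tall, about 0.2 kg, fins on top running along x, black plates on its x ends; stands on the bench at the start, underside 24 mm below this point. Three to five alike modules are there; those absent read None from the start
- module3_mid (a point): centre of a finned aluminium power module, a loose block 60 (its x) x 44 (its y) x 48 mm tall, about 0.2 kg, fins on top running along x, black plates on its x ends; stands on the bench at the start, underside 24 mm below this point. Three to five alike modules are there; those absent read None from the start
- module4_mid (a point): centre of a finned aluminium power module, a loose block 60 (its x) x 44 (its y) x 48 mm tall, about 0.2 kg, fins on top running along x, black plates on its x ends; stands on the bench at the start, underside 24 mm below this point. Three to five alike modules are there; those absent read None from the start
- hanger: fixed hanger stand: a plywood board 130 mm wide, its top 155 mm above the bench, on a low foot behind it; origin on the bench below the middle of the board's front face, which looks along the stand's -x
- screw (a point): outer end of the screw that stands out of the board along the stand's -x, 140 mm above the bench, 16 mm off the board: shank 10 mm thick and 11 mm long, then a round head 22 mm wide and 5 mm thick
- bracket: steel bracket, about 0.3 kg, hung on the screw. Origin: bottom of the plate's back, mid-width. Plate 80 (y) x 95 (z) x 6 mm (x -6 to 0), its flat back looks along +x, on the board at the start. Foot 80 wide, 6 thick, x -78 to 0. On the foot a grip rib 14 thick (y), x -75 to -30, its top 62 mm above the underside. Keyhole in the plate: hole 36 x 36 mm, 34 to 70 mm up; above it a slot 14 wide, up to 83 mm
- bracket_grip (a point): middle of the bracket's grip rib, 54 mm in front of the plate's back (bracket -x), 45 mm above its underside; pinch across the rib (its y) from above. Hung, the shank is at the top of the slot; raised 25 mm (give or take 5) the screw head is in the middle of the hole, and the bracket pulls straight off along its -x (20 mm clears the head)
- bracket_face (a point): point on the bracket plate's flat back face, mid-width, 24 mm above the underside
- driver: bystander: screwdriver 190 mm long lying on the bench by the open end of the bay
- spool: bystander: white solder spool, 56 mm across, 30 mm tall
- flux: bystander: flux jar, 42 mm across, 55 mm tall
- mug: bystander: blue mug, 76 mm across, 85 mm tall
- pcb: bystander: green circuit board, 90 x 70 x 10 mm
- tin: bystander: round steel tin, 60 mm across, 25 mm tall
Things that resemble listed ones, but are neither listed nor needed, are in the scene too. What is shaped like the part that bears module0_mid but orange is not meant. What is shaped like the part that bears module1_mid but brown or red is not meant.

How it is judged:
On the way, in this order (a step that is already met when the one before it is completed fails the run):
1. every module stands on the open bed in a row, none in the hood (centre within 18 mm of the bed's middle line and 20 mm or more short of the mouth) (x of module0_mid in the frame of bay between -0.018 and 0.018 m and y of module0_mid in the frame of bay between -0.2 and 0.07 m and angle between each of module0_mid, module1_mid, module2_mid, module3_mid, module4_mid's own z axis and vertical below 0.12 rad and z of module0_mid in the frame of bay between 0.026 and 0.04 m and x of module1_mid in the frame of bay between -0.018 and 0.018 m and y of module1_mid in the frame of bay between -0.2 and 0.07 m and z of module1_mid in the frame of bay between 0.026 and 0.04 m and x of module2_mid in the frame of bay between -0.018 and 0.018 m and y of module2_mid in the frame of bay between -0.2 and 0.07 m and z of module2_mid in the frame of bay between 0.026 and 0.04 m and x of module3_mid in the frame of bay between -0.018 and 0.018 m and y of module3_mid in the frame of bay between -0.2 and 0.07 m and z of module3_mid in the frame of bay between 0.026 and 0.04 m and x of module4_mid in the frame of bay between -0.018 and 0.018 m and y of module4_mid in the frame of bay between -0.2 and 0.07 m and z of module4_mid in the frame of bay between 0.026 and 0.04 m), for 0.2 s.
2. the row is pushed home: closed up against the end stop (x of module0_mid in the frame of bay between -0.016 and 0.016 m and angle between each of module0_mid, module1_mid, module2_mid, module3_mid, module4_mid's own z axis and vertical below 0.12 rad and z of module0_mid in the frame of bay between 0.026 and 0.04 m and angle between the x axis of each of module0, module1, module2, module3, module4 and the x axis of bay, either way round below 0.15 rad and (y of module0_mid in the frame of bay between 0.1615 and 0.172 m or y of module0_mid in the frame of bay between 0.1175 and 0.128 m or y of module0_mid in the frame of bay between 0.0735 and 0.084 m or y of module0_mid in the frame of bay between 0.0295 and 0.04 m or y of module0_mid in the frame of bay between -0.0145 and -0.004 m) and x of module1_mid in the frame of bay between -0.016 and 0.016 m and z of module1_mid in the frame of bay between 0.026 and 0.04 m and (y of module1_mid in the frame of bay between 0.1615 and 0.172 m or y of module1_mid in the frame of bay between 0.1175 and 0.128 m or y of module1_mid in the frame of bay between 0.0735 and 0.084 m or y of module1_mid in the frame of bay between 0.0295 and 0.04 m or y of module1_mid in the frame of bay between -0.0145 and -0.004 m) and x of module2_mid in the frame of bay between -0.016 and 0.016 m and z of module2_mid in the frame of bay between 0.026 and 0.04 m and (y of module2_mid in the frame of bay between 0.1615 and 0.172 m or y of module2_mid in the frame of bay between 0.1175 and 0.128 m or y of module2_mid in the frame of bay between 0.0735 and 0.084 m or y of module2_mid in the frame of bay between 0.0295 and 0.04 m or y of module2_mid in the frame of bay between -0.0145 and -0.004 m) and x of module3_mid in the frame of bay between -0.016 and 0.016 m and z of module3_mid in the frame of bay between 0.026 and 0.04 m and (y of module3_mid in the frame of bay between 0.1615 and 0.172 m or y of module3_mid in the frame of bay between 0.1175 and 0.128 m or y of module3_mid in the frame of bay between 0.0735 and 0.084 m or y of module3_mid in the frame of bay between 0.0295 and 0.04 m or y of module3_mid in the frame of bay between -0.0145 and -0.004 m) and x of module4_mid in the frame of bay between -0.016 and 0.016 m and z of module4_mid in the frame of bay between 0.026 and 0.04 m and (y of module4_mid in the frame of bay between 0.1615 and 0.172 m or y of module4_mid in the frame of bay between 0.1175 and 0.128 m or y of module4_mid in the frame of bay between 0.0735 and 0.084 m or y of module4_mid in the frame of bay between 0.0295 and 0.04 m or y of module4_mid in the frame of bay between -0.0145 and -0.004 m) and (y of module0_mid in the frame of bay between 0.158 and 0.178 m or y of module1_mid in the frame of bay between 0.158 and 0.178 m or y of module2_mid in the frame of bay between 0.158 and 0.178 m or y of module3_mid in the frame of bay between 0.158 and 0.178 m or y of module4_mid in the frame of bay between 0.158 and 0.178 m) and (y of module0_mid in the frame of bay between 0.114 and 0.134 m or y of module1_mid in the frame of bay between 0.114 and 0.134 m or y of module2_mid in the frame of bay between 0.114 and 0.134 m or y of module3_mid in the frame of bay between 0.114 and 0.134 m or y of module4_mid in the frame of bay between 0.114 and 0.134 m) and (y of module0_mid in the frame of bay between 0.07 and 0.09 m or y of module1_mid in the frame of bay between 0.07 and 0.09 m or y of module2_mid in the frame of bay between 0.07 and 0.09 m or y of module3_mid in the frame of bay between 0.07 and 0.09 m or y of module4_mid in the frame of bay between 0.07 and 0.09 m) and (y of each of module0_mid, module1_mid, module2_mid, module3_mid, module4_mid in the frame of bay above 0.002 m or (y of module0_mid in the frame of bay between 0.026 and 0.046 m or y of module1_mid in the frame of bay between 0.026 and 0.046 m or y of module2_mid in the frame of bay between 0.026 and 0.046 m or y of module3_mid in the frame of bay between 0.026 and 0.046 m or y of module4_mid in the frame of bay between 0.026 and 0.046 m))), for 0.2 s.
At the end, for the whole second after the job is handed in: All modules upright in a closed row against the stop: each within 6.5 mm of its gapless place, 16 mm of the middle line, 0.15 rad of square; the bracket on its foot on the bed behind, within 18 mm of the middle line and 0.15 rad of square, its back within 6 mm of the last module; all at rest (all of step 2 and angle between bracket's own z axis and vertical below 0.1 rad and z of bracket in the frame of bay between 0.005 and 0.012 m and x of bracket_face in the frame of bay between -0.018 and 0.018 m and angle between the x axis of bracket and the y axis of bay, either way round below 0.15 rad and (horizontal distance between bracket_face and module0_mid below 0.0285 m or horizontal distance between bracket_face and module1_mid below 0.0285 m or horizontal distance between bracket_face and module2_mid below 0.0285 m or horizontal distance between bracket_face and module3_mid below 0.0285 m or horizontal distance between bracket_face and module4_mid below 0.0285 m) and linear speed of each of module0, module1, module2, module3, module4, bracket below 0.02 m/s); the robot touches nothing.
It fails at once if a bystander (screwdriver, spool, jar, mug, circuit board, tin) is shoved more than 50 mm (distance of any of driver, spool, flux, mug, pcb, tin from where it was at the start of the episode above 0.05 m).
It fails at once if the spool, jar, mug or tin is tipped over (angle between any of spool, flux, mug, tin's own z axis and vertical above 0.7 rad).
Of module0, module1, module2, module3, module4 only 3 to 5 are there at a start; the rules pass over those that are not, and their reading is None.
At some moment in a run one of module0, module1, module2, module3, module4 may be knocked a few centimetres aside while the robot is not near it.
It also fails if it takes over 210 s, if anything falls off the work surface, if the arm or the gripper's body presses on something with over 40 N, if the wrist force passes 120 N, or if a joint passes its speed limit or range.

## Working session

There is one attempt and no reset: what is moved stays moved. The work goes in short steps, Python scripts to look and compute and a tool call to move; the robot and the scene stay as the last step left them, time stands still between calls to the robot, and variables do not carry over. Pictures are saved under pics/ and viewed, at most 14 in all, crops included, and the job is handed in when it is done.

Besides the shell and the picture viewer there is one more tool, called by a JSON object that holds its "op" and its "data". apply_moves: Moves the arm, as the interface text tells. Its arguments: {"type":"object","properties":{"steps":{"type":"array"}},"required":["steps"]}

```bash
mkdir -p pics; ls
cat > h.py <<'E'
import numpy as np, cv2
from scipy.spatial.transform import Rotation as R
from workcell import bot, camera, get_calibration
def cal(n):
    c=get_calibration(n); f=210/np.tan(np.radians(c["fov_y"])/2)
    K=np.array([[f,0,c["cx"]],[0,f,c["cy"]],[0,0,1.]])
    return K,np.array(c["dist_coeffs"],float),cv2.Rodrigues(np.array(c["rvec"],float))[0],np.array(c["tvec"],float).ravel()
def cloud(n,c=None,d=None):
    """world point per pixel from depth"""
    K,D,Rm,t=c
    v,u=np.mgrid[0:420,0:560]
    p=cv2.undistortPoints(np.stack([u,v],-1).reshape(-1,1,2).astype(float),K,D).reshape(420,560,2)
    P=np.dstack([p,np.ones((420,560))])*d[...,None]
    W=(P-t)@Rm
    W[d<=0]=np.nan
    return W
def grab(n):
    c=cal(n); p,d=camera(n)
    return p,cloud(n,c,d)
def save(p,name,scale=1,box=None):
    if box: p=p[box[1]:box[3],box[0]:box[2]]
    cv2.imwrite("pics/"+name,cv2.resize(p[...,::-1],None,fx=scale,fy=scale,interpolation=cv2.INTER_CUBIC))
E
python3 - <<'E'
from h import *
for n in ["scene","side","wrist"]:
    p,W=grab(n); save(p,n+"0.png"); np.savez(n+"0.npz",p=p,W=W)
    K,D,Rm,t=cal(n); print(n,-Rm.T@t,Rm[2],D, K[0,0])
print(bot.get_obs())
E
```

```text
pics
scene [1.34108833 0.39890319 1.01333784] [-0.6442361  -0.26433689 -0.71769482] [-0.08456887  0.          0.          0.          0.        ] 444.66317719790675
side [-0.20522245 -0.78300876  0.99766305] [ 0.52436982  0.58610547 -0.61767036] [-0.16724979  0.          0.          0.          0.        ] 521.2461269484116
wrist [0.12827484 0.48853862 0.37257772] [ 0.26319189 -0.11431014 -0.9579474 ] [-0.05397235  0.          0.          0.          0.        ] 335.1507866183457
{'clock': 0.15, 'joint_pos': array([ 1.16898444e+00,  2.41263640e-01,  4.06071329e-03,  1.33519173e+00,
       -2.49296252e-06,  1.57080588e+00]), 'joint_vel': array([ 0.000323  , -0.00443686,  0.00386056, -0.00133375,  0.00019442,
        0.00154109]), 'tau': array([ 3.84312204e-05, -3.72634971e+01,  2.52638572e+01,  1.23648185e-02,
        7.82172287e-05,  3.88414165e-06]), 'eef_pos': array([0.19537352, 0.45977563, 0.24761591]), 'tool_rot': array([ 1.99561750e-01,  9.79884927e-01, -7.83341423e-04, -1.58254169e-04]), 'ft_force': array([-0.11071186,  0.33395614,  0.43931747]), 'ft_torque': array([ 0.04666677, -0.00940679,  0.00858043]), 'grasp_force': 0.0, 'grip_width': 0.08550912231352675}
```

View pics/scene0.png

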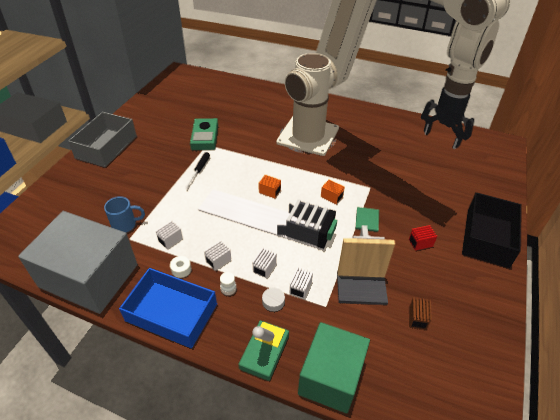

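View pics/side0.png

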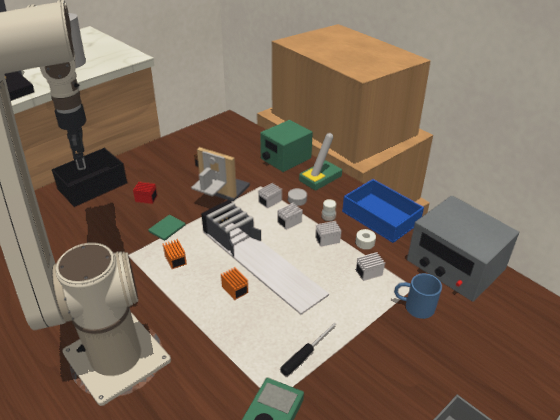

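The scene view shows four grey finned modules at px (169,236), (218,255), (264,263), (301,283). The orange pair at (270,186) and (332,191), the red block at (423,237) and the brown one at (421,312) are decoys. The bed runs from (200,210) to the hood at (310,225), and the hanger board is at (367,258). In the side view, the bracket hangs on the board's near face at (210,180).

Run:
```python
from h import *
for n in ["scene","side"]:
    z=np.load(n+"0.npz"); p,W=z["p"],z["W"]
    hsv=cv2.cvtColor(p,cv2.COLOR_RGB2HSV)
    m=(W[...,2]>0.036)&(W[...,2]<0.06)&(hsv[...,1]<70)&(W[...,0]<0.9)&(W[...,0]>0.1)&(abs(W[...,1])<0.7)
    k,l,s,c=cv2.connectedComponentsWithStats(m.astype(np.uint8))
    print(n)
    for i in range(1,k):
        if s[i,4]<60: continue
        P=W[l==i]; top=P[P[:,2]>0.043]
        (cx,cy),(w,h),a=cv2.minAreaRect((top[:,:2]*1000).astype(np.float32)) if len(top)>5 else ((0,0),(0,0),0)
        print(c[i].round(),s[i,4],"med",np.median(P,0).round(3),"rect",round(cx),round(cy),round(w),round(h),round(a,1),"zmax",np.percentile(P[:,2],98).round(3))
    # bed plate: white surfaces z ~8mm
    m=(W[...,2]>0.0055)&(W[...,2]<0.0105)&(hsv[...,1]<60)&(abs(W[...,1])<0.6)&(W[...,0]>.1)&(W[...,0]<.9)
    m=cv2.morphologyEx(m.astype(np.uint8),cv2.MORPH_OPEN,np.ones((3,3)))
    k,l,s,c=cv2.connectedComponentsWithStats(m)
    for i in range(1,k):
        if s[i,4]<150: continue
        P=W[l==i]; print("bed",c[i].round(),s[i,4],cv2.minAreaRect((P[:,:2]*1000).astype(np.float32)))
    # hood top
    m=(W[...,2]>0.071)&(W[...,2]<0.087)&(hsv[...,1]<90)&(abs(W[...,1])<0.6)&(W[...,0]>.1)&(W[...,0]<.9)
    k,l,s,c=cv2.connectedComponentsWithStats(cv2.dilate(m.astype(np.uint8),np.ones((5,5))))
    for i in range(1,k):
        if s[i,4]<150: continue
        P=W[(l==i)&m]; print("hood",c[i].round(),s[i,4],cv2.minAreaRect((P[:,:2]*1000).astype(np.float32)))
    # board: tan, z .1-.16
    m=(W[...,2]>0.12)&(W[...,2]<0.17)&(abs(W[...,1])<0.75)&(W[...,0]>.2)&(W[...,0]<.9)
    k,l,s,c=cv2.connectedComponentsWithStats(m.astype(np.uint8))
    for i in range(1,k):
        if s[i,4]<80: continue
        P=W[l==i]; print("tall",c[i].round(),s[i,4],cv2.minAreaRect((P[:,:2]*1000).astype(np.float32)),P[:,2].max().round(3))
    # bystanders roughly
    m=(W[...,2]>0.013)&(W[...,2]<0.2)&(abs(W[...,1])<0.75)&(W[...,0]>.2)&(W[...,0]<.9)
    k,l,s,c=cv2.connectedComponentsWithStats(m.astype(np.uint8))
    for i in range(1,k):
        if s[i,4]<30: continue
        P=W[l==i]; print("any",c[i].round(),s[i,4],"lo",np.percentile(P,2,0).round(3),"hi",np.percentile(P,98,0).round(3))
```

```text
scene
[110. 145.] 315 med [ 0.395 -0.61   0.048] rect 369 -615 85 219 65.9 zmax 0.06
[202. 136.] 108 med [ 0.2   -0.342  0.038] rect 0 0 0 0 0 zmax 0.041
[488. 204.] 144 med [0.185 0.661 0.049] rect 184 661 14 78 1.7 zmax 0.06
[478. 243.] 239 med [0.379 0.643 0.048] rect 333 626 159 73 33.0 zmax 0.06
[168. 230.] 285 med [ 0.657 -0.207  0.047] rect 653 -208 48 61 67.3 zmax 0.053
[302. 232.] 257 med [0.515 0.16  0.048] rect 515 155 21 146 2.9 zmax 0.06
[217. 251.] 339 med [ 0.671 -0.039  0.047] rect 668 -40 48 63 64.4 zmax 0.052
[264. 258.] 332 med [0.644 0.093 0.045] rect 642 93 45 63 84.0 zmax 0.052
[120. 272.] 219 med [ 0.839 -0.248  0.047] rect 836 -248 7 126 89.4 zmax 0.059
[301. 279.] 346 med [0.67  0.209 0.044] rect 667 210 45 61 89.2 zmax 0.052
[227. 279.] 177 med [0.752 0.032 0.055] rect 747 30 36 39 83.2 zmax 0.059
hood [311. 217.] 1384 ((469.93341064453125, 168.14401245117188), (121.25242614746094, 100.26078033447266), 89.90550231933594)
hood [117. 265.] 437 ((835.5873413085938, -247.59152221679688), (8.13168716430664, 128.37632751464844), 89.65029907226562)
tall [ 81. 240.]
[... 4274 characters left out ...]
231.] 443 lo [ 0.634 -0.074  0.015] hi [ 0.698 -0.012  0.051]
any [365. 237.] 280 lo [ 0.711 -0.152  0.014] hi [ 0.764 -0.101  0.033]
any [174. 252.] 414 lo [0.265 0.148 0.015] hi [0.316 0.214 0.05 ]
any [370. 264.] 503 lo [ 0.619 -0.241  0.015] hi [ 0.683 -0.182  0.05 ]
any [234. 281.] 502 lo [ 0.323 -0.048  0.015] hi [0.367 0.013 0.05 ]
any [421. 293.] 1284 lo [ 0.617 -0.42   0.017] hi [ 0.69  -0.326  0.085]
any [326. 331.] 50 lo [ 0.377 -0.285  0.013] hi [ 0.449 -0.275  0.018]
any [297. 358.] 403 lo [ 0.26  -0.305  0.013] hi [ 0.354 -0.279  0.028]
any [286. 394.] 643 lo [ 0.201 -0.389  0.017] hi [ 0.244 -0.297  0.039]
any [461. 411.] 712 lo [ 0.38  -0.683  0.016] hi [ 0.45  -0.61   0.081]
```

Run:
```python
from h import *
z=np.load("scene0.npz");save(z["p"],"c_scene.png",3,(145,150,400,340))
z=np.load("side0.npz");save(z["p"],"c_side.png",3,(150,130,400,325))
```

```text
(no output)
```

View pics/c_scene.png

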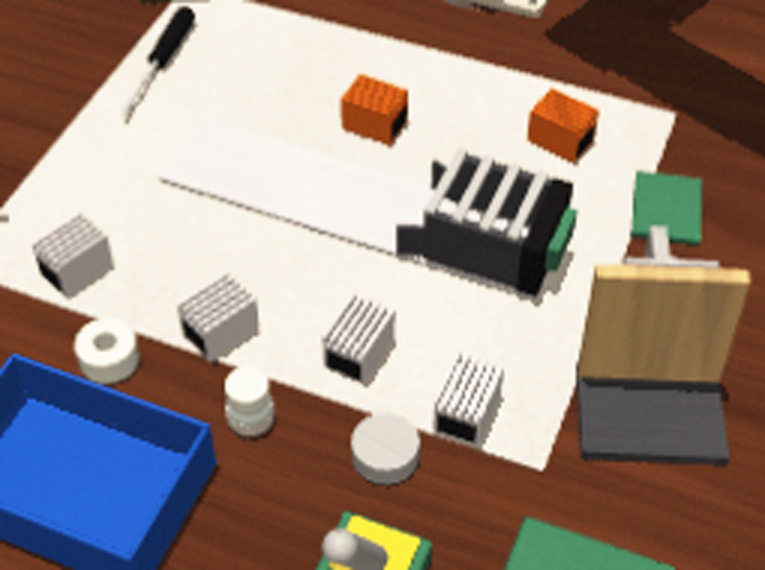

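View pics/c_side.png

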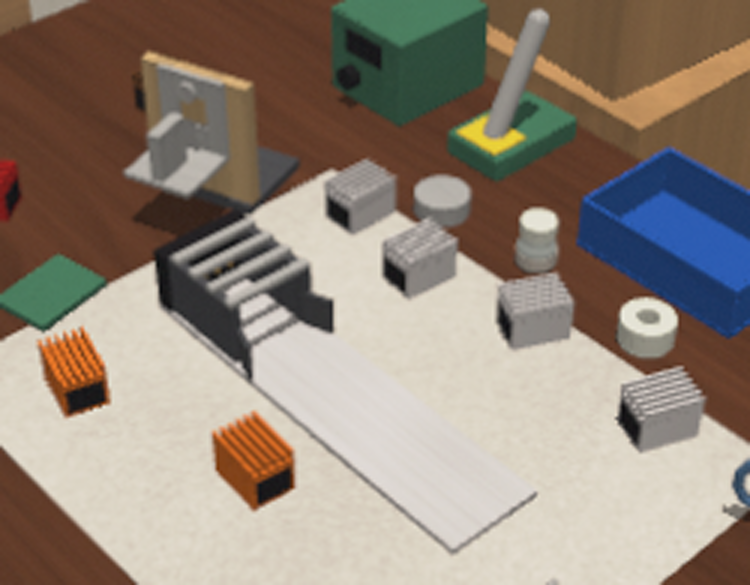

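There are four candidate modules, all grey with black ends. The orange, red and brown ones have the same shape but are the excluded colours. The bracket's rib and plate are visible in the side crop at (160,140)/(190,100), on the robot-facing side of the board. I'll move the wrist camera over the bay first.

{"op": "apply_moves", "data": {"steps": [[[0, 0, 0], [0, 0, 0.0372], 1], [[0, 0, 0], [0, 0, 0.0372], 1], [[0, 0, 0], [0, 0, 0.0372], 1], [[0, 0, 0], [0, 0, 0.0372], 1], [[0, 0, 0], [0, 0, 0.0372], 1], [[0, 0, 0], [0, 0, 0.0372], 1], [[0, 0, 0], [0, 0, 0.0372], 1], [[0, 0, 0], [0, 0, 0.0372], 1]]}}

```text
clock: 0.82
eef_pos: [0.1954, 0.46, 0.2479]
tool_rot: [0.622, 0.783, -0.0, 0.0]
ft_force: [-0.5, -0.4, -0.1]
grip_width: 0.0856
grasp_force: 0.0
```

{"op": "apply_moves", "data": {"steps": [[[0, 0, 0], [0, 0, 0.0372], 1], [[0, 0, 0], [0, 0, 0.0372], 1], [[-0.146, 0.109, 0], [0, 0, 0], 1], [[-0.146, 0.109, 0], [0, 0, 0], 1], [[-0.146, 0.109, 0], [0, 0, 0], 1], [[-0.146, 0.109, 0], [0, 0, 0], 1], [[-0.146, 0.109, 0], [0, 0, 0], 1], [[-0.146, 0.109, 0], [0, 0, 0], 1]]}}

```text
clock: 1.48
eef_pos: [0.3269, 0.2834, 0.2481]
tool_rot: [0.707, 0.707, -0.0, -0.0]
ft_force: [0.1, 0.1, 0.0]
grip_width: 0.0851
grasp_force: 0.0
```

{"op": "apply_moves", "data": {"steps": [[[-0.146, 0.109, 0], [0, 0, 0], 1], [[-0.146, 0.109, 0], [0, 0, 0], 1], [[-0.146, 0.109, 0], [0, 0, 0], 1], [[-0.146, 0.109, 0], [0, 0, 0], 1], [[-0.146, 0.109, 0], [0, 0, 0], 1], [[-0.146, 0.109, 0], [0, 0, 0], 1], [[-0.146, 0.109, 0], [0, 0, 0], 1], [[-0.146, 0.109, 0], [0, 0, 0], 1]]}}

```text
clock: 2.15
eef_pos: [0.5015, 0.0497, 0.2481]
tool_rot: [0.707, 0.707, -0.0, -0.0]
ft_force: [0.4, 1.2, 0.9]
grip_width: 0.0853
grasp_force: 0.0
```

Run:
```python
from h import *
o=bot.get_obs(); print(o["clock"],o["eef_pos"],o["tool_rot"],o["joint_pos"],o["ft_force"])
p,W=grab("wrist"); save(p,"w1.png"); np.savez("w1.npz",p=p,W=W)
```

```text
2.15 [0.50146933 0.04974072 0.24806722] [ 7.07091349e-01  7.07122179e-01 -1.14588553e-04 -1.86134588e-04] [9.87854806e-02 2.48807717e-01 1.51464442e-02 1.33754829e+00
 1.42622930e-04 1.66953818e+00] [0.38298586 1.17429416 0.9230881 ]
```

View pics/w1.png

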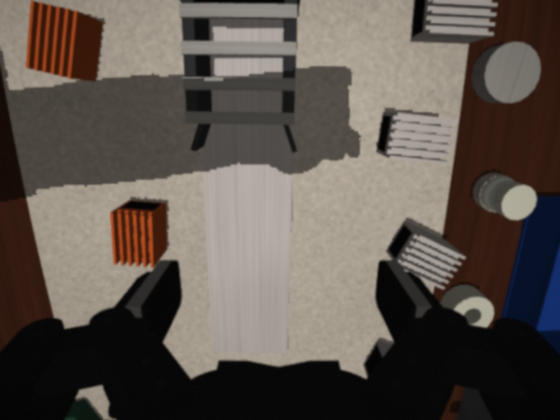

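The wrist view shows the bed edges at cols 205–291, row 170, narrowing to 212–288 at row 350. The hood bars are at rows 10–120, and three modules are visible on the right at (455,15), (415,135) and (425,255).

```bash
cat >> h.py <<'E'
def rect(P):
    (cx,cy),(w,h),a=cv2.minAreaRect((P[:,:2]*1000).astype(np.float32))
    if w<h: a+=90; w,h=h,w
    return round(cx,1),round(cy,1),round(w,1),round(h,1),round((a+90)%180-90,1)
def mods(p,W,lo=0.038,hi=0.06,amin=200):
    hsv=cv2.cvtColor(p,cv2.COLOR_RGB2HSV); out=[]
    m=(W[...,2]>lo)&(W[...,2]<hi)&(hsv[...,1]<80)
    k,l,s,c=cv2.connectedComponentsWithStats(m.astype(np.uint8))
    for i in range(1,k):
        if s[i,4]>amin: out.append((c[i].round(),s[i,4],rect(W[l==i]),np.median(W[l==i][:,2]).round(3)))
    return out
E
python3 - <<'E'
from h import *
z=np.load("w1.npz"); p,W=z["p"],z["W"]
print("z cloth",np.nanmedian(W[250:300,180:200,2]),"bed",np.nanmedian(W[250:300,230:270,2]))
L=[];Rr=[]
for v in range(175,345,3):
    s=(W[v,:,2]>0.004)&(W[v,:,2]<0.014)
    u=np.where(s[190:310])[0]+190
    if len(u)>60: L.append(W[v,u[0],:2]);Rr.append(W[v,u[-1],:2])
for n,E in (("L",L),("R",Rr)):
    E=np.array(E); k=np.polyfit(E[:,1],E[:,0],1); print(n,k,np.degrees(np.arctan(k[0])),"x at y=0",k[1],"resid",np.std(E[:,0]-np.polyval(k,E[:,1])),E[:,1].min(),E[:,1].max())
s=(W[...,2]>0.004)&(W[...,2]<0.014)&(W[...,0]>0.44)&(W[...,0]<0.5); print("bed y min",np.nanpercentile(W[s][:,1],0.5))
s=(W[...,2]>0.072)&(W[...,2]<0.088)&(abs(W[...,0]-.47)<.08)&(W[...,1]<.3);s[:, :150]=0; s[:,320:]=0; s[130:]=0
print("hood",rect(W[s]),np.percentile(W[s],[1,99],axis=0))
for m in mods(p,W): print(m)
E
```

```text
z cloth 0.0002872505537570091 bed 0.007466953755449732
L [0.01849398 0.41703929] 1.0595061218600095 x at y=0 0.4170392911078174 resid 0.00039816731774307653 -0.17959794682655741 0.04571424863197325
R [0.01462996 0.5161175 ] 0.8381749853835992 x at y=0 0.5161174996328112 resid 0.0003591722244736018 -0.1793786325250438 0.04581160691489297
bed y min -0.1918409984554061
hood (468.4, 155.1, 98.7, 94.8, 89.1) [[0.42203585 0.10632941 0.07231044]
 [0.5149831  0.20133022 0.08096862]]
(array([461.,  18.]), np.int32(1733), (667.3, 200.6, 61.2, 31.7, -0.4), np.float64(0.046))
(array([426., 117.]), np.int32(236), (643.7, 109.5, 60.8, 5.5, -5.5), np.float64(0.047))
(array([423., 130.]), np.int32(532), (642.8, 97.2, 62.9, 16.8, -6.3), np.float64(0.047))
(array([420., 142.]), np.int32(245), (641.6, 86.2, 60.6, 7.0, -5.4), np.float64(0.047))
(array([419., 151.]), np.int32(275), (640.7, 77.4, 60.1, 10.2, -1.7), np.float64(0.047))
(array([417., 159.]), np.int32(266), (639.9, 71.5, 60.3, 6.2, -5.2), np.float64(0.047))
(array([514., 200.]), np.int32(1281), (746.2, 28.3, 37.3, 37.2, -38.3), np.float64(0.054))
(array([431., 260.]), np.int32(1482), (668.1, -42.5, 61.8, 45.0, -26.5), np.float64(0.046))
```

{"op": "apply_moves", "data": {"steps": [[[0.043, 0.1405, 0], [0, 0, 0], 1], [[0.043, 0.1405, 0], [0, 0, 0], 1], [[0.043, 0.1405, 0], [0, 0, 0], 1], [[0.043, 0.1405, 0], [0, 0, 0], 1], [[0.042, 0.1405, 0], [0, 0, 0], 1], [[0, 0, 0], [0, 0, 0.0306], 1], [[0, 0, 0.19], [0, 0, 0], 1], [[0, 0, 0.19], [0, 0, 0], 1]]}}

```text
clock: 2.87
eef_pos: [0.6438, 0.0952, 0.1732]
tool_rot: [0.74, 0.672, 0.003, 0.002]
ft_force: [0.3, -0.1, -0.7]
grip_width: 0.0854
grasp_force: 0.0
```

{"op": "apply_moves", "data": {"steps": [[[0, 0, 0.15], [0, 0, 0], 1], [[0, 0, 0.15], [0, 0, 0], 1], [[0, 0, 0.15], [0, 0, 0], 1], [[0, 0, 0.15], [0, 0, 0], 1], [[0, 0, 0.08], [0, 0, 0], 1], [[0, 0, 0.03], [0, 0, 0], 1], [[0, 0, 0], [0, 0, 0], 0], [[0, 0, 0], [0, 0, 0], 0]]}}

```text
clock: 3.53
eef_pos: [0.6417, 0.0945, 0.0308]
tool_rot: [0.74, 0.672, 0.0, 0.0]
ft_force: [-0.0, -0.4, -0.5]
grip_width: 0.0641
grasp_force: 0.0
```

{"op": "apply_moves", "data": {"steps": [[[0, 0, 0], [0, 0, 0], 0], [[0, 0, 0], [0, 0, 0], 0], [[0, 0, 0], [0, 0, 0], 0], [[0, 0, 0], [0, 0, 0], 0], [[0, 0, 0], [0, 0, 0], 0], [[0, 0, 0], [0, 0, 0], 0], [[0, 0, 0], [0, 0, 0], 0], [[0, 0, 0], [0, 0, 0], 0]]}}

```text
clock: 4.2
eef_pos: [0.6423, 0.0945, 0.0317]
tool_rot: [0.74, 0.672, 0.001, 0.001]
ft_force: [-0.1, -0.0, 5.7]
grip_width: 0.0593
grasp_force: 67.2
```

{"op": "apply_moves", "data": {"steps": [[[0, 0, -0.15], [0, 0, 0], 0], [[0, 0, -0.15], [0, 0, 0], 0], [[0, 0, -0.15], [0, 0, -0.0253], 0], [[-0.0424, -0.174, 0], [0, 0, 0], 0], [[-0.0424, -0.174, 0], [0, 0, 0], 0], [[-0.0424, -0.174, 0], [0, 0, 0], 0], [[-0.0424, -0.174, 0], [0, 0, 0], 0], [[-0.0424, -0.174, 0], [0, 0, 0], 0]]}}

```text
clock: 4.87
eef_pos: [0.4642, 0.0543, 0.1195]
tool_rot: [0.713, 0.701, -0.001, -0.0]
ft_force: [0.5, 0.5, -1.7]
grip_width: 0.0595
grasp_force: 66.4
```

{"op": "apply_moves", "data": {"steps": [[[0, 0, 0.1], [0, 0, 0], 0], [[0, 0, 0.1], [0, 0, 0], 0], [[0, 0, 0.1], [0, 0, 0], 0], [[0, 0, 0], [0, 0, 0], 0], [[0, 0, 0], [0, 0, 0], 0], [[0, 0, 0], [0, 0, 0], 0], [[0, 0, 0], [0, 0, 0], 0], [[0, 0, 0], [0, 0, 0], 0]]}}

```text
clock: 5.53
eef_pos: [0.4678, 0.0549, 0.0614]
tool_rot: [0.713, 0.701, 0.001, 0.001]
ft_force: [-0.7, -0.5, -1.5]
grip_width: 0.0593
grasp_force: 66.1
```

```bash
cat >> h.py <<'E'
def go(x,y,z,yaw):
    """tool-frame shift (scale units) in the present frame, and after the turn; turn fraction. yaw = heading of tool x, deg"""
    o=bot.get_obs(); M=R.from_quat(o["tool_rot"]).as_matrix(); p=o["eef_pos"]
    cy=np.degrees(np.arctan2(M[1,0],M[0,0])); t=((cy-yaw+180)%360-180)
    d=np.array([x,y,z])-p; a=np.radians(yaw); F=np.array([[np.cos(a),np.sin(a),0],[np.sin(a),-np.cos(a),0],[0,0,-1]]).T
    F=np.array([[np.cos(a),np.sin(a),0],[np.sin(a),-np.cos(a),0],[0,0,-1]])
    print("t",round(o["clock"],2),"at",p.round(4),"yaw",cy.round(2),"tilt",np.degrees(np.arccos(-M[2,2])).round(2),"| before turn",(M.T@d/.2).round(4),"after",(F@d/.2).round(4),"turn",round(t/180,4),"F",o["ft_force"].round(1),"w",o["grip_width"].round(4))
E
python3 -c "
from h import *
go(.4675,.055,.0385,89.05)"
```

```text
Traceback (most recent call last):
  File "h.py", line 40, in go
    print("t",round(o["clock"],2),"at",p.round(4),"yaw",cy.round(2),"tilt",np.degrees(np.arccos(-M[2,2])).round(2),"| before turn",(M.T@d/.2).round(4),"after",(F@d/.2).round(4),"turn",round(t/180,4),"F",o["ft_force"].round(1),"w",o["grip_width"].round(4))
                                                                                                                                                                                                                                      ^^^^^^^^^^^^^^^^^^^^^
AttributeError: 'float' object has no attribute 'round'
```

{"op": "apply_moves", "data": {"steps": [[[0, 0, 0.06], [0, 0, 0], 0], [[0, 0, 0.03], [0, 0, 0], 0], [[0, 0, 0.018], [0, 0, 0], 0], [[0, 0, 0], [0, 0, 0], 0], [[0, 0, 0], [0, 0, 0], 1], [[0, 0, 0], [0, 0, 0], 1], [[0, 0, 0], [0, 0, 0], 1], [[0, 0, 0], [0, 0, 0], 1]]}}

```text
clock: 6.2
eef_pos: [0.4669, 0.0548, 0.0389]
tool_rot: [0.713, 0.701, 0.0, 0.0]
ft_force: [0.7, 0.2, 0.2]
grip_width: 0.0854
grasp_force: 0.0
```

{"op": "apply_moves", "data": {"steps": [[[0, 0, 0], [0, 0, 0], 1], [[0, 0, -0.05], [0, 0, 0], 1], [[0, 0, -0.2], [0, 0, 0], 1], [[0, 0, -0.2], [0, 0, 0], 1], [[0, 0, -0.2], [0, 0, 0], 1], [[0, 0, -0.2], [0, 0, 0], 1], [[0, 0, -0.2], [0, 0, 0], 1], [[0, 0, 0], [0, 0, 0], 1]]}}

```text
clock: 6.87
eef_pos: [0.4708, 0.0553, 0.2571]
tool_rot: [0.713, 0.701, 0.006, 0.005]
ft_force: [0.4, -0.4, 0.7]
grip_width: 0.0853
grasp_force: 0.0
```

```bash
sed -i 's/o\["grip_width"\].round(4)/round(o["grip_width"],4)/' h.py
python3 - <<'E'
from h import *
p,W=grab("wrist"); save(p,"w2.png"); np.savez("w2.npz",p=p,W=W)
go(.667,.209,.15,90)
for m in mods(p,W): print(m)
for m in mods(p,W,.046,.065): print("bed",m)
p,W=grab("scene")
for m in mods(p,W): print("scene",m)
E
```

```text
t 6.92 at [0.4696 0.0551 0.2536] yaw 89.06 tilt 0.61 | before turn [0.7847 0.9686 0.5293] after [0.7694 0.9869 0.5179] turn -0.0052 F [ 0.1  0.7 -1.3] w 0.0853
(array([483.,   3.]), np.int32(383), (667.4, 219.1, 61.1, 5.0, -0.7), np.float64(0.046))
(array([478.,  25.]), np.int32(1560), (667.3, 200.4, 61.7, 31.3, -0.4), np.float64(0.046))
(array([271., 183.]), np.int32(2697), (466.9, 50.5, 60.0, 44.2, -0.8), np.float64(0.051))
(array([530., 198.]), np.int32(1196), (746.4, 28.3, 38.5, 38.1, 39.0), np.float64(0.054))
(array([449., 258.]), np.int32(1347), (668.1, -42.8, 61.7, 45.0, -25.8), np.float64(0.047))
bed (array([486.,   1.]), np.int32(205), (667.7, 219.2, 60.4, 3.8, 0.4), np.float64(0.047))
bed (array([482.,  11.]), np.int32(224), (667.2, 211.1, 60.7, 3.8, -1.0), np.float64(0.047))
bed (array([272.,  12.]), np.int32(254), (469.5, 205.8, 73.7, 2.2, -1.6), np.float64(0.059))
bed (array([481.,  20.]), np.int32(220), (667.0, 203.1, 60.1, 3.9, -0.7), np.float64(0.047))
bed (array([480.,  29.]), np.int32(224), (667.2, 195.0, 61.3, 3.9, -0.9), np.float64(0.047))
bed (array([478.,  38.])
[... 633 characters left out ...]
), np.float64(0.05))
scene (array([274., 212.]), np.int32(273), (468.7, 53.3, 64.2, 46.3, 0.0), np.float64(0.051))
scene (array([487., 247.]), np.int32(323), (346.3, 647.7, 193.5, 98.8, 46.1), np.float64(0.049))
scene (array([168., 230.]), np.int32(283), (653.9, -208.6, 61.4, 49.7, -21.1), np.float64(0.046))
scene (array([302., 232.]), np.int32(239), (514.3, 154.3, 147.7, 21.6, -86.1), np.float64(0.048))
scene (array([217., 251.]), np.int32(325), (667.7, -40.0, 62.5, 48.5, -26.7), np.float64(0.046))
scene (array([ 91., 285.]), np.int32(507), (913.7, -312.1, 277.7, 138.9, -50.2), np.float64(0.049))
scene (array([301., 279.]), np.int32(304), (667.2, 209.7, 62.6, 45.4, -0.6), np.float64(0.045))
```

{"op": "apply_moves", "data": {"steps": [[[0.1085, 0.141, 0], [0, 0, 0], 1], [[0.1085, 0.141, 0], [0, 0, 0], 1], [[0.1085, 0.141, 0], [0, 0, 0], 1], [[0.1085, 0.141, 0], [0, 0, 0], 1], [[0.1085, 0.141, 0], [0, 0, 0], 1], [[0.1085, 0.141, 0], [0, 0, 0], 1], [[0.1085, 0.141, 0], [0, 0, 0], 1], [[0, 0, 0.1], [0, 0, 0], 1]]}}

```text
clock: 7.63
eef_pos: [0.6744, 0.2088, 0.2275]
tool_rot: [0.712, 0.702, 0.005, 0.002]
ft_force: [1.1, 0.7, -0.1]
grip_width: 0.0854
grasp_force: 0.0
```

{"op": "apply_moves", "data": {"steps": [[[0, 0, 0.15], [0, 0, 0], 1], [[0, 0, 0.15], [0, 0, 0], 1], [[0, 0, 0.15], [0, 0, 0], 1], [[0, 0, 0.1], [0, 0, 0], 1], [[0, 0, 0], [0, 0, 0], 1], [[0, 0, 0], [0, 0, 0], 1], [[0, 0, 0], [0, 0, 0], 1], [[0, 0, 0], [0, 0, 0], 1]]}}

```text
clock: 8.3
eef_pos: [0.6677, 0.2038, 0.1208]
tool_rot: [0.713, 0.701, 0.002, 0.001]
ft_force: [-0.6, 0.1, 0.0]
grip_width: 0.0854
grasp_force: 0.0
```

Run:
```python
from h import *
go(.667,.208,.0305,89.5)
p,W=grab("wrist")
for m in mods(p,W): print(m)
p,W=grab("side")
for m in mods(p,W)[:6]: print("side",m)
```

```text
t 8.3 at [0.6677 0.2038 0.1208] yaw 89.06 tilt 0.2 | before turn [ 0.0206 -0.0056  0.4515] after [ 0.0212 -0.0039  0.4514] turn -0.0024 F [-0.6  0.1  0. ] w 0.0854
(array([278., 217.]), np.int32(5441), (667.8, 207.0, 60.2, 45.3, -0.7), np.float64(0.047))
(array([ 48., 254.]), np.int32(3235), (517.5, 175.0, 104.6, 21.0, -81.7), np.float64(0.049))
(array([546., 235.]), np.int32(1000), (847.1, 191.2, 24.7, 16.8, 85.9), np.float64(0.046))
side (array([215.,  20.]), np.int32(359), (1576.8, 1643.8, 594.2, 303.5, -50.2), np.float64(0.049))
side (array([493., 118.]), np.int32(699), (1657.9, -4.2, 619.9, 29.6, -89.7), np.float64(0.049))
side (array([269., 190.]), np.int32(214), (669.2, 207.6, 66.9, 51.8, -5.5), np.float64(0.046))
side (array([328., 228.]), np.int32(268), (666.7, -42.3, 61.9, 50.2, -27.5), np.float64(0.046))
side (array([252., 240.]), np.int32(443), (485.0, 68.7, 122.5, 74.1, 41.7), np.float64(0.052))
side (array([451., 269.]), np.int32(657), (804.4, -403.5, 279.2, 140.6, -52.1), np.float64(0.049))
```

{"op": "apply_moves", "data": {"steps": [[[0.016, -0.004, 0.1], [0, 0, 0], 1], [[0, 0, 0.15], [0, 0, 0], 1], [[0, 0, 0.12], [0, 0, 0], 1], [[0, 0, 0.06], [0, 0, 0], 1], [[0, 0, 0.021], [0, 0, 0], 1], [[0, 0, 0], [0, 0, 0], 0], [[0, 0, 0], [0, 0, 0], 0], [[0, 0, 0], [0, 0, 0], 0]]}}

```text
clock: 9.07
eef_pos: [0.6677, 0.2072, 0.0314]
tool_rot: [0.713, 0.701, 0.002, 0.001]
ft_force: [-0.0, 0.4, -1.5]
grip_width: 0.0592
grasp_force: 65.6
```

{"op": "apply_moves", "data": {"steps": [[[0, 0, 0], [0, 0, 0], 0], [[0, 0, 0], [0, 0, 0], 0], [[0, 0, 0], [0, 0, 0], 0], [[0, 0, 0], [0, 0, 0], 0], [[0, 0, -0.15], [0, 0, 0], 0], [[0, 0, -0.15], [0, 0, 0], 0], [[0, 0, -0.15], [0, 0, 0], 0], [[0, 0, 0], [0, 0, 0], 0]]}}

```text
clock: 9.73
eef_pos: [0.6695, 0.2078, 0.1264]
tool_rot: [0.713, 0.701, 0.005, 0.003]
ft_force: [2.0, 0.3, -0.1]
grip_width: 0.0593
grasp_force: 66.1
```

{"op": "apply_moves", "data": {"steps": [[[-0.13, -0.124, 0], [0, 0, 0], 0], [[-0.13, -0.124, 0], [0, 0, 0], 0], [[-0.13, -0.124, 0], [0, 0, 0], 0], [[-0.13, -0.124, 0], [0, 0, 0], 0], [[-0.13, -0.124, 0], [0, 0, 0], 0], [[-0.13, -0.124, 0], [0, 0, 0], 0], [[-0.13, -0.124, 0], [0, 0, 0], 0], [[-0.13, -0.124, 0], [0, 0, 0], 0]]}}

```text
clock: 10.4
eef_pos: [0.4622, 0.0009, 0.1182]
tool_rot: [0.713, 0.701, -0.0, -0.0]
ft_force: [0.1, -0.7, -2.0]
grip_width: 0.059
grasp_force: 65.9
```

{"op": "apply_moves", "data": {"steps": [[[0, 0, 0.1], [0, 0, 0], 0], [[0, 0, 0.1], [0, 0, 0], 0], [[0, 0, 0.1], [0, 0, 0], 0], [[0, 0, 0], [0, 0, 0], 0], [[0, 0, 0], [0, 0, 0], 0], [[0, 0, 0], [0, 0, 0], 0], [[0, 0, 0], [0, 0, 0], 0], [[0, 0, 0], [0, 0, 0], 0]]}}

```text
clock: 11.07
eef_pos: [0.4652, 0.0021, 0.0597]
tool_rot: [0.713, 0.701, 0.001, 0.001]
ft_force: [0.4, -0.5, -2.0]
grip_width: 0.059
grasp_force: 65.8
```

Run:
```python
from h import *
go(.4666,.0025,.0395,89.05)
```

```text
t 11.07 at [0.4652 0.0021 0.0597] yaw 89.08 tilt 0.14 | before turn [0.0022 0.0069 0.1008] after [0.0022 0.0071 0.1008] turn 0.0002 F [ 0.4 -0.5 -2. ] w 0.059
```

{"op": "apply_moves", "data": {"steps": [[[0.002, 0.007, 0.05], [0, 0, 0], 0], [[0, 0, 0.035], [0, 0, 0], 0], [[0, 0, 0.015], [0, 0, 0], 0], [[0, 0, 0], [0, 0, 0], 0], [[0, 0, 0], [0, 0, 0], 1], [[0, 0, 0], [0, 0, 0], 1], [[0, 0, 0], [0, 0, 0], 1], [[0, 0, 0], [0, 0, 0], 1]]}}

```text
clock: 11.73
eef_pos: [0.4653, 0.0023, 0.0382]
tool_rot: [0.713, 0.701, -0.0, -0.0]
ft_force: [0.4, -0.3, -0.1]
grip_width: 0.0852
grasp_force: 0.0
```

{"op": "apply_moves", "data": {"steps": [[[0, 0, 0], [0, 0, 0], 1], [[0, 0, -0.05], [0, 0, 0], 1], [[0, 0, -0.2], [0, 0, 0], 1], [[0, 0, -0.2], [0, 0, 0], 1], [[0, 0, -0.2], [0, 0, 0], 1], [[0, 0, -0.2], [0, 0, 0], 1], [[-0.034, 0.168, 0], [0, 0, 0], 1], [[-0.034, 0.168, 0], [0, 0, 0], 1]]}}

```text
clock: 12.4
eef_pos: [0.5345, -0.0124, 0.2132]
tool_rot: [0.713, 0.702, 0.003, 0.003]
ft_force: [0.2, -0.2, 0.3]
grip_width: 0.0854
grasp_force: 0.0
```

{"op": "apply_moves", "data": {"steps": [[[-0.034, 0.168, 0], [0, 0, 0], 1], [[-0.034, 0.168, 0], [0, 0, 0], 1], [[-0.034, 0.168, 0], [0, 0, 0], 1], [[-0.034, 0.168, 0], [0, 0, 0], 1], [[0, 0, 0.1], [0, 0, 0.0353], 1], [[0, 0, 0.1], [0, 0, 0.0353], 1], [[0, 0, 0.1], [0, 0, 0.0353], 1], [[0, 0, 0.1], [0, 0, 0.0353], 1]]}}

```text
clock: 13.07
eef_pos: [0.6664, -0.0419, 0.1267]
tool_rot: [0.851, 0.525, -0.0, -0.0]
ft_force: [0.3, 0.2, 0.0]
grip_width: 0.0859
grasp_force: 0.0
```

{"op": "apply_moves", "data": {"steps": [[[0, 0, 0.05], [0, 0, 0], 1], [[0, 0, 0.05], [0, 0, 0], 1], [[0, 0, 0], [0, 0, 0], 1], [[0, 0, 0], [0, 0, 0], 1], [[0, 0, 0], [0, 0, 0], 1], [[0, 0, 0], [0, 0, 0], 1], [[0, 0, 0], [0, 0, 0], 1], [[0, 0, 0], [0, 0, 0], 1]]}}

```text
clock: 13.73
eef_pos: [0.6669, -0.0418, 0.1096]
tool_rot: [0.85, 0.527, 0.001, 0.001]
ft_force: [0.9, 0.1, -0.6]
grip_width: 0.0855
grasp_force: 0.0
```

Run:
```python
from h import *
go(.668,-.042,.0305,63.7)
p,W=grab("wrist")
for m in mods(p,W): print(m)
p,W=grab("scene")
for m in mods(p,W,amin=130): 
    if 0.1<m[2][0]/1000<.8 and abs(m[2][1])<500: print("scene",m)
```

```text
t 13.73 at [ 0.6669 -0.0418  0.1096] yaw 63.67 tilt 0.1 | before turn [0.0014 0.0048 0.3956] after [0.0017 0.0055 0.3955] turn -0.0002 F [ 0.9  0.1 -0.6] w 0.0855
(array([358.,  52.]), np.int32(4862), (747.2, 28.0, 37.7, 37.2, 16.0), np.float64(0.054))
(array([281., 228.]), np.int32(6146), (668.7, -42.9, 60.2, 45.2, -25.7), np.float64(0.046))
(array([ 14., 291.]), np.int32(1884), (490.9, -4.0, 51.0, 27.0, 52.7), np.float64(0.046))
scene (array([267., 210.]), np.int32(541), (467.9, 29.7, 93.6, 65.7, 88.6), np.float64(0.051))
scene (array([168., 230.]), np.int32(284), (652.4, -208.1, 62.8, 49.2, -22.4), np.float64(0.047))
scene (array([302., 232.]), np.int32(239), (514.9, 154.9, 146.1, 21.2, -85.7), np.float64(0.048))
scene (array([217., 251.]), np.int32(320), (667.9, -40.2, 61.7, 48.5, -25.1), np.float64(0.047))
scene (array([227., 279.]), np.int32(178), (747.7, 29.6, 40.9, 36.8, 50.8), np.float64(0.055))
```

{"op": "apply_moves", "data": {"steps": [[[0, 0.01, 0.1], [0, 0, 0], 1], [[0, 0, 0.14], [0, 0, 0], 1], [[0, 0, 0.1], [0, 0, 0], 1], [[0, 0, 0.05], [0, 0, 0], 1], [[0, 0, 0.006], [0, 0, 0], 1], [[0, 0, 0], [0, 0, 0], 0], [[0, 0, 0], [0, 0, 0], 0], [[0, 0, 0], [0, 0, 0], 0]]}}

```text
clock: 14.5
eef_pos: [0.6699, -0.0428, 0.0318]
tool_rot: [0.85, 0.527, 0.002, 0.001]
ft_force: [1.2, 0.5, -1.6]
grip_width: 0.059
grasp_force: 66.3
```

{"op": "apply_moves", "data": {"steps": [[[0, 0, 0], [0, 0, 0], 0], [[0, 0, 0], [0, 0, 0], 0], [[0, 0, 0], [0, 0, 0], 0], [[0, 0, 0], [0, 0, 0], 0], [[0, 0, -0.15], [0, 0, -0.0353], 0], [[0, 0, -0.15], [0, 0, -0.0353], 0], [[0, 0, -0.15], [0, 0, -0.0353], 0], [[0, 0, 0], [0, 0, -0.0353], 0]]}}

```text
clock: 15.17
eef_pos: [0.6717, -0.0429, 0.1265]
tool_rot: [0.711, 0.703, 0.004, 0.004]
ft_force: [1.8, -0.7, -1.6]
grip_width: 0.0591
grasp_force: 66.7
```

{"op": "apply_moves", "data": {"steps": [[[-0.005, -0.169, 0], [0, 0, 0], 0], [[-0.005, -0.169, 0], [0, 0, 0], 0], [[-0.005, -0.169, 0], [0, 0, 0], 0], [[-0.005, -0.169, 0], [0, 0, 0], 0], [[-0.005, -0.169, 0], [0, 0, 0], 0], [[-0.005, -0.169, 0], [0, 0, 0], 0], [[0, 0, 0.1], [0, 0, 0], 0], [[0, 0, 0.1], [0, 0, 0], 0]]}}

```text
clock: 15.83
eef_pos: [0.4636, -0.0454, 0.08]
tool_rot: [0.713, 0.701, 0.001, 0.001]
ft_force: [0.6, 0.1, -2.4]
grip_width: 0.0593
grasp_force: 66.6
```

{"op": "apply_moves", "data": {"steps": [[[0, 0, 0.1], [0, 0, 0], 0], [[0, 0, 0], [0, 0, 0], 0], [[0, 0, 0], [0, 0, 0], 0], [[0, 0, 0], [0, 0, 0], 0], [[0, 0, 0], [0, 0, 0], 0], [[0, 0, 0], [0, 0, 0], 0], [[0, 0, 0], [0, 0, 0], 0], [[0, 0, 0], [0, 0, 0], 0]]}}

```text
clock: 16.5
eef_pos: [0.4658, -0.0454, 0.0599]
tool_rot: [0.713, 0.701, 0.0, 0.0]
ft_force: [0.5, 0.1, -2.8]
grip_width: 0.0595
grasp_force: 66.4
```

Run:
```python
from h import *
go(.4658,-.0455,.0395,89.05)
```

```text
t 16.5 at [ 0.4658 -0.0454  0.0599] yaw 89.07 tilt 0.07 | before turn [-0.0004 -0.      0.1021] after [-4.000e-04  1.000e-04  1.021e-01] turn 0.0001 F [ 0.5  0.1 -2.8] w 0.0595
```

{"op": "apply_moves", "data": {"steps": [[[0, 0, 0.05], [0, 0, 0], 0], [[0, 0, 0.035], [0, 0, 0], 0], [[0, 0, 0.016], [0, 0, 0], 0], [[0, 0, 0], [0, 0, 0], 0], [[0, 0, 0], [0, 0, 0], 1], [[0, 0, 0], [0, 0, 0], 1], [[0, 0, 0], [0, 0, 0], 1], [[0, 0, 0], [0, 0, 0], 1]]}}

```text
clock: 17.17
eef_pos: [0.4655, -0.0454, 0.0392]
tool_rot: [0.713, 0.701, 0.0, 0.0]
ft_force: [0.1, -0.0, 0.2]
grip_width: 0.0853
grasp_force: 0.0
```

{"op": "apply_moves", "data": {"steps": [[[0, 0, 0], [0, 0, 0], 1], [[0, 0, -0.05], [0, 0, 0], 1], [[0, 0, -0.2], [0, 0, 0], 1], [[0, 0, -0.2], [0, 0, 0], 1], [[0, 0, -0.2], [0, 0, 0], 1], [[0, 0, -0.2], [0, 0, 0], 1], [[-0.114, 0.136, 0], [0, 0, 0], 1], [[-0.114, 0.136, 0], [0, 0, 0], 1]]}}

```text
clock: 17.83
eef_pos: [0.5211, -0.0919, 0.2137]
tool_rot: [0.712, 0.702, 0.003, 0.003]
ft_force: [-0.2, 0.8, -0.3]
grip_width: 0.0854
grasp_force: 0.0
```

{"op": "apply_moves", "data": {"steps": [[[-0.114, 0.136, 0], [0, 0, 0], 1], [[-0.114, 0.136, 0], [0, 0, 0], 1], [[-0.114, 0.136, 0], [0, 0, 0], 1], [[-0.114, 0.136, 0], [0, 0, 0], 1], [[-0.114, 0.136, 0], [0, 0, 0], 1], [[0, 0, 0.1], [0, 0, 0.039], 1], [[0, 0, 0.1], [0, 0, 0.039], 1], [[0, 0, 0.1], [0, 0, 0.039], 1]]}}

```text
clock: 18.5
eef_pos: [0.6537, -0.209, 0.1474]
tool_rot: [0.831, 0.556, 0.0, -0.0]
ft_force: [0.8, 0.4, 0.4]
grip_width: 0.0852
grasp_force: 0.0
```

{"op": "apply_moves", "data": {"steps": [[[0, 0, 0.1], [0, 0, 0], 1], [[0, 0, 0.05], [0, 0, 0], 1], [[0, 0, 0], [0, 0, 0], 1], [[0, 0, 0], [0, 0, 0], 1], [[0, 0, 0], [0, 0, 0], 1], [[0, 0, 0], [0, 0, 0], 1], [[0, 0, 0], [0, 0, 0], 1], [[0, 0, 0], [0, 0, 0], 1]]}}

```text
clock: 19.17
eef_pos: [0.6536, -0.2082, 0.1205]
tool_rot: [0.829, 0.559, 0.001, 0.001]
ft_force: [0.3, -0.1, 0.8]
grip_width: 0.0854
grasp_force: 0.0
```

Run:
```python
from h import *
go(.653,-.2085,.0305,68)
p,W=grab("wrist")
for m in mods(p,W): print(m)
p,W=grab("scene")
for m in mods(p,W,amin=130): 
    if 0.1<m[2][0]/1000<.8 and abs(m[2][1])<500: print("scene",m)
```

```text
t 19.17 at [ 0.6536 -0.2082  0.1205] yaw 68.01 tilt 0.13 | before turn [-0.0025 -0.0035  0.45  ] after [-0.0025 -0.0025  0.45  ] turn 0.0001 F [ 0.3 -0.1  0.8] w 0.0854
(array([496., 244.]), np.int32(3825), (780.1, -285.1, 118.8, 54.7, 56.6), np.float64(0.049))
(array([281., 227.]), np.int32(5465), (654.2, -212.0, 60.3, 45.5, -21.9), np.float64(0.046))
scene (array([260., 208.]), np.int32(781), (467.1, 5.9, 141.4, 65.8, 88.1), np.float64(0.051))
scene (array([168., 230.]), np.int32(272), (654.2, -208.1, 61.2, 50.0, -25.0), np.float64(0.047))
scene (array([302., 232.]), np.int32(229), (514.3, 155.0, 146.5, 25.6, -85.1), np.float64(0.048))
scene (array([227., 279.]), np.int32(177), (746.9, 30.3, 39.1, 37.0, 29.3), np.float64(0.055))
```

{"op": "apply_moves", "data": {"steps": [[[-0.016, 0.01, 0.1], [0, 0, 0], 1], [[0, 0, 0.15], [0, 0, 0], 1], [[0, 0, 0.12], [0, 0, 0], 1], [[0, 0, 0.06], [0, 0, 0], 1], [[0, 0, 0.02], [0, 0, 0], 1], [[0, 0, 0], [0, 0, 0], 0], [[0, 0, 0], [0, 0, 0], 0], [[0, 0, 0], [0, 0, 0], 0]]}}

```text
clock: 19.93
eef_pos: [0.6554, -0.2123, 0.0317]
tool_rot: [0.829, 0.559, 0.001, 0.002]
ft_force: [0.2, -0.0, -0.5]
grip_width: 0.0589
grasp_force: 65.9
```

{"op": "apply_moves", "data": {"steps": [[[0, 0, 0], [0, 0, 0], 0], [[0, 0, 0], [0, 0, 0], 0], [[0, 0, 0], [0, 0, 0], 0], [[0, 0, 0], [0, 0, 0], 0], [[0, 0, -0.15], [0, 0, -0.039], 0], [[0, 0, -0.15], [0, 0, -0.039], 0], [[0, 0, -0.15], [0, 0, -0.039], 0], [[0, 0, 0], [0, 0, 0], 0]]}}

```text
clock: 20.6
eef_pos: [0.6572, -0.2129, 0.1266]
tool_rot: [0.712, 0.703, 0.003, 0.005]
ft_force: [0.7, -1.1, 0.0]
grip_width: 0.0592
grasp_force: 66.3
```

{"op": "apply_moves", "data": {"steps": [[[0.096, -0.159, 0], [0, 0, 0], 0], [[0.096, -0.159, 0], [0, 0, 0], 0], [[0.096, -0.159, 0], [0, 0, 0], 0], [[0.096, -0.159, 0], [0, 0, 0], 0], [[0.096, -0.159, 0], [0, 0, 0], 0], [[0.096, -0.159, 0], [0, 0, 0], 0], [[0, 0, 0.1], [0, 0, 0], 0], [[0, 0, 0.1], [0, 0, 0], 0]]}}

```text
clock: 21.27
eef_pos: [0.4633, -0.0925, 0.0797]
tool_rot: [0.713, 0.702, 0.001, 0.001]
ft_force: [0.9, -1.0, -3.0]
grip_width: 0.0594
grasp_force: 66.2
```

{"op": "apply_moves", "data": {"steps": [[[0, 0, 0.1], [0, 0, 0], 0], [[0, 0, 0], [0, 0, 0], 0], [[0, 0, 0], [0, 0, 0], 0], [[0, 0, 0], [0, 0, 0], 0], [[0, 0, 0], [0, 0, 0], 0], [[0, 0, 0], [0, 0, 0], 0], [[0, 0, 0], [0, 0, 0], 0], [[0, 0, 0], [0, 0, 0], 0]]}}

```text
clock: 21.93
eef_pos: [0.4653, -0.0936, 0.0597]
tool_rot: [0.713, 0.701, 0.0, 0.001]
ft_force: [-0.2, 0.3, -1.5]
grip_width: 0.0594
grasp_force: 65.9
```

Run:
```python
from h import *
go(.465,-.094,.0395,89.05)
```

```text
t 21.93 at [ 0.4653 -0.0936  0.0597] yaw 89.06 tilt 0.07 | before turn [-0.0018 -0.0016  0.101 ] after [-0.0018 -0.0014  0.101 ] turn 0.0 F [-0.2  0.3 -1.5] w 0.0594
```

{"op": "apply_moves", "data": {"steps": [[[-0.002, 0, 0.05], [0, 0, 0], 0], [[0, 0, 0.035], [0, 0, 0], 0], [[0, 0, 0.015], [0, 0, 0], 0], [[0, 0, 0], [0, 0, 0], 0], [[0, 0, 0], [0, 0, 0], 1], [[0, 0, 0], [0, 0, 0], 1], [[0, 0, 0], [0, 0, 0], 1], [[0, 0, 0], [0, 0, 0], 1]]}}

```text
clock: 22.6
eef_pos: [0.465, -0.0939, 0.0392]
tool_rot: [0.713, 0.701, 0.0, 0.0]
ft_force: [0.7, -0.4, 0.5]
grip_width: 0.0854
grasp_force: 0.0
```

{"op": "apply_moves", "data": {"steps": [[[0, 0, 0], [0, 0, 0], 1], [[0, 0, -0.05], [0, 0, 0], 1], [[0, 0, -0.2], [0, 0, 0], 1], [[0, 0, -0.2], [0, 0, 0], 1], [[0, 0, -0.2], [0, 0, 0], 1], [[0, 0, -0.2], [0, 0, 0], 1], [[0.15, 0, -0.1], [0, 0, 0], 1], [[0.15, 0, 0], [0, 0, 0], 1]]}}

```text
clock: 23.27
eef_pos: [0.4691, -0.0346, 0.2351]
tool_rot: [0.714, 0.7, 0.004, 0.004]
ft_force: [0.9, 0.0, -0.1]
grip_width: 0.0856
grasp_force: 0.0
```

{"op": "apply_moves", "data": {"steps": [[[0.15, 0, 0], [0, 0, 0], 1], [[0.15, 0, 0], [0, 0, 0], 1], [[0, 0, 0], [0, 0, 0], 1], [[0, 0, 0], [0, 0, 0], 1], [[0, 0, 0], [0, 0, 0], 1], [[0, 0, 0], [0, 0, 0], 1], [[0, 0, 0], [0, 0, 0], 1], [[0, 0, 0], [0, 0, 0], 1]]}}

```text
clock: 23.93
eef_pos: [0.4667, 0.0252, 0.229]
tool_rot: [0.713, 0.701, -0.0, -0.0]
ft_force: [0.7, 0.0, -0.9]
grip_width: 0.0856
grasp_force: 0.0
```

Run:
```python
from h import *
go(.465,-.17,.05,89.05)
p,W=grab("wrist"); save(p,"w3.png"); np.savez("w3.npz",p=p,W=W)
for m in mods(p,W,amin=80): print(m)
L=[]
for y in np.arange(-.19,.09,.0): pass
```

```text
t 23.93 at [0.4667 0.0252 0.229 ] yaw 88.96 tilt 0.02 | before turn [-0.9758  0.0094  0.8951] after [-0.9759  0.0076  0.895 ] turn -0.0005 F [ 0.7  0.  -0.9] w 0.0856
(array([268., 117.]), np.int32(3590), (454.2, 85.9, 75.2, 41.7, -1.2), np.float64(0.046))
(array([327., 110.]), np.int32(244), (511.7, 92.2, 31.1, 5.3, -71.0), np.float64(0.047))
(array([552., 177.]), np.int32(503), (734.2, 27.2, 36.0, 14.9, -88.2), np.float64(0.049))
(array([278., 249.]), np.int32(8201), (465.3, -45.7, 141.2, 60.5, 89.4), np.float64(0.053))Traceback (most recent call last):
  File "<stdin>", line 6, in <module>
ZeroDivisionError: float division by zero
```

View pics/w3.png

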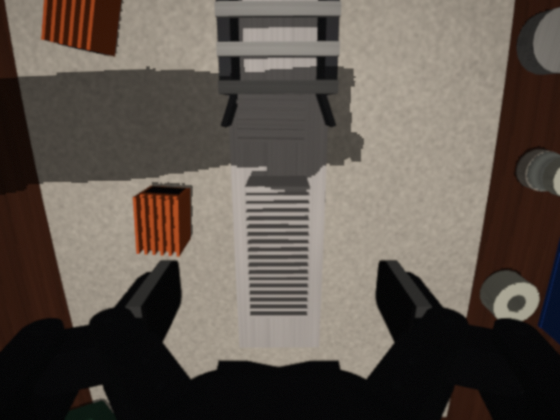

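The row's last three modules stand at rows 185–315. The first one now seems to sit in the shadow between the lips, at about (270,130), so it has probably been knocked. I'll check with a brightened crop.

Run:
```python
from h import *
z=np.load("w3.npz"); p,W=z["p"],z["W"]
q=np.clip(p.astype(float)*2.2,0,255).astype(np.uint8); save(q,"c3.png",4,(190,60,370,200))
m=(W[...,2]>.0475)&(W[...,2]<.062)&(W[...,1]<.13)&(W[...,1]>.02)&(abs(W[...,0]-.467)<.06)
k,l,s,c=cv2.connectedComponentsWithStats(m.astype(np.uint8))
for i in range(1,k):
    if s[i,4]>30: print(c[i].round(),s[i,4],rect(W[l==i]),W[l==i].min(0).round(3),W[l==i].max(0).round(3))
for u in (255,280,300): print(u,[(v,W[v,u,1].round(3),W[v,u,2].round(3)) for v in range(90,185,4)])
```

```text
[322.  71.] 33 (504.9, 123.4, 13.0, 0.3, 89.2) [0.505 0.117 0.049] [0.505 0.13  0.06 ]
[234.  73.] 34 (431.1, 123.5, 12.1, 0.3, 89.4) [0.431 0.117 0.048] [0.431 0.13  0.061]
[281.  93.] 65 (467.5, 106.1, 47.3, 0.8, -1.2) [0.444 0.105 0.048] [0.491 0.107 0.057]
[232.  98.] 31 (427.2, 103.5, 7.7, 4.8, 63.7) [0.424 0.1   0.048] [0.43  0.107 0.049]
[270. 102.] 250 (461.5, 99.2, 59.4, 3.4, -1.1) [0.432 0.097 0.048] [0.491 0.101 0.058]
[226. 115.] 48 (421.1, 87.5, 13.0, 4.8, 67.9) [0.417 0.082 0.048] [0.425 0.094 0.049]
[271. 111.] 251 (461.5, 91.2, 59.4, 3.1, -2.1) [0.432 0.089 0.048] [0.491 0.094 0.057]
[271. 121.] 274 (461.5, 82.9, 59.4, 3.2, -2.1) [0.432 0.081 0.048] [0.491 0.086 0.058]
[272. 131.] 283 (461.3, 74.7, 59.7, 3.1, -2.1) [0.431 0.072 0.048] [0.491 0.077 0.057]
[270. 140.] 290 (460.7, 66.5, 59.6, 3.2, -2.0) [0.431 0.064 0.048] [0.491 0.069 0.058]
[277. 187.] 323 (465.8, 23.3, 60.1, 3.1, -1.2) [0.436 0.021 0.048] [0.496 0.025 0.058]
255 [(90, np.float64(0.108), np.float64(0.08)), (94, np.float64(0.106), np.float64(0.046)), (98, np.float64(0.103), np.float64(0.045)), (102, np.
[... 2388 characters left out ...]
0.082), np.float64(0.055)), (126, np.float64(0.078), np.float64(0.046)), (130, np.float64(0.075), np.float64(0.056)), (134, np.float64(0.071), np.float64(0.045)), (138, np.float64(0.067), np.float64(0.046)), (142, np.float64(0.065), np.float64(0.055)), (146, np.float64(0.055), np.float64(0.008)), (150, np.float64(0.051), np.float64(0.007)), (154, np.float64(0.047), np.float64(0.007)), (158, np.float64(0.043), np.float64(0.009)), (162, np.float64(0.038), np.float64(0.007)), (166, np.float64(0.034), np.float64(0.007)), (170, np.float64(0.03), np.float64(0.008)), (174, np.float64(0.026), np.float64(0.007)), (178, np.float64(0.024), np.float64(0.02)), (182, np.float64(0.024), np.float64(0.037))]
```

View pics/c3.png

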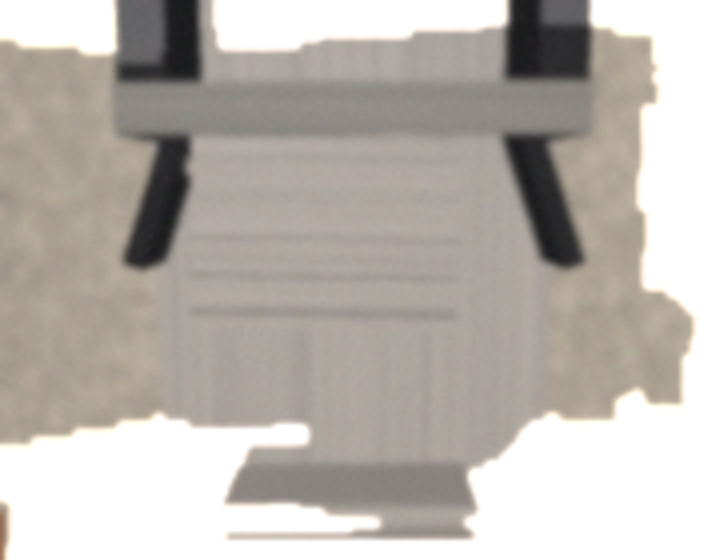

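The knock happened: the first module is now at about (0.461, 0.087), which is bay y ≈ 0.070 and just inside the lips. I'll grip its rear part by the ends, short of the lip tips, and slide it back.

{"op": "apply_moves", "data": {"steps": [[[0.097, -0.015, 0], [0, 0, 0.0053], 1], [[0.097, -0.015, 0], [0, 0, 0], 1], [[0, 0, 0.2], [0, 0, 0], 1], [[0, 0, 0.2], [0, 0, 0], 1], [[0, 0, 0.2], [0, 0, 0], 1], [[0, 0, 0.1], [0, 0, 0], 1], [[0, 0, 0], [0, 0, 0], 1], [[0, 0, 0], [0, 0, 0], 1]]}}

```text
clock: 24.65
eef_pos: [0.4609, 0.0645, 0.0885]
tool_rot: [0.719, 0.695, -0.001, -0.001]
ft_force: [0.5, 0.6, 0.9]
grip_width: 0.0856
grasp_force: 0.0
```

{"op": "apply_moves", "data": {"steps": [[[0, 0, 0], [0, 0, 0], 1], [[0, 0, 0], [0, 0, 0], 1], [[0, 0, 0], [0, 0, 0], 1], [[0, 0, 0], [0, 0, 0], 1], [[0, 0, 0], [0, 0, 0], 1], [[0, 0, 0], [0, 0, 0], 1], [[0, 0, 0], [0, 0, 0], 1], [[0, 0, 0], [0, 0, 0], 1]]}}

```text
clock: 25.32
eef_pos: [0.4617, 0.0651, 0.0892]
tool_rot: [0.719, 0.695, 0.0, 0.0]
ft_force: [0.1, -0.3, 0.5]
grip_width: 0.0853
grasp_force: 0.0
```

Run:
```python
from h import *
go(.4615,.064,.0425,88)
p,W=grab("wrist"); save(p,"w4.png")
m=(W[...,2]>.0475)&(W[...,2]<.062)&(W[...,1]<.13)&(W[...,1]>.02)&(abs(W[...,0]-.467)<.06)
k,l,s,c=cv2.connectedComponentsWithStats(m.astype(np.uint8))
for i in range(1,k):
    if s[i,4]>80: print(c[i].round(),s[i,4],rect(W[l==i]))
m=(W[...,2]>.03)&(W[...,2]<.05)&(W[...,1]<.11)&(W[...,1]>.04)&(abs(W[...,0]-.467)<.07)&(abs(W[...,0]-.462)>.033)
print("lips y min", [np.percentile(W[m&s2][:,1],[1,5]).round(4) if (m&s2).sum()>5 else None for s2 in (W[...,0]<.46,W[...,0]>.46)])
```

```text
t 25.32 at [0.4617 0.0651 0.0892] yaw 88.11 tilt 0.0 | before turn [-0.0053 -0.0007  0.2335] after [-0.0053 -0.0007  0.2335] turn 0.0006 F [ 0.1 -0.3  0.5] w 0.0853
[366. 137.] 311 (505.1, 120.9, 18.2, 1.1, 89.2)
[209. 142.] 219 (431.2, 121.3, 17.4, 0.6, 89.4)
[283. 186.] 526 (461.8, 98.8, 59.7, 3.0, -1.4)
[277. 200.] 1190 (461.7, 91.2, 60.3, 3.8, -2.4)
[199. 209.] 122 (420.9, 86.5, 15.8, 4.9, 67.3)
[276. 215.] 1247 (461.4, 83.1, 60.1, 3.8, -2.0)
[276. 230.] 1250 (461.0, 74.9, 60.4, 4.1, -2.0)
[275. 245.] 1304 (460.7, 66.5, 60.2, 4.5, -2.0)
[288. 314.] 1394 (465.7, 23.6, 59.9, 4.9, -1.0)
lips y min [array([0.0786, 0.0796]), array([0.077 , 0.0782])]
```

View pics/w4.png

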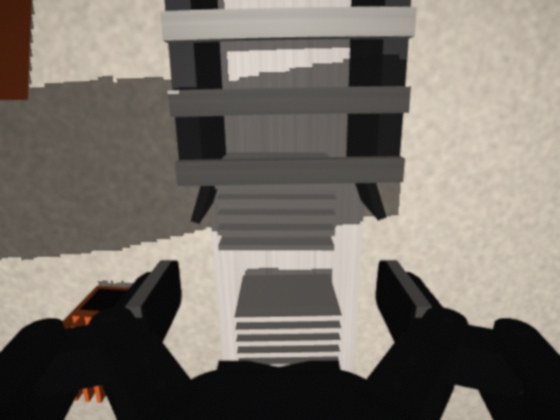

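{"op": "apply_moves", "data": {"steps": [[[-0.009, 0, 0], [0, 0, 0], 0.95], [[0, 0, 0.08], [0, 0, 0], 0.95], [[0, 0, 0.08], [0, 0, 0], 0.95], [[0, 0, 0.05], [0, 0, 0], 0.95], [[0, 0, 0.02], [0, 0, 0], 0.95], [[0, 0, 0], [0, 0, 0], 0.95], [[0, 0, 0], [0, 0, 0], 0], [[0, 0, 0], [0, 0, 0], 0]]}}

```text
clock: 26.03
eef_pos: [0.4621, 0.0632, 0.0438]
tool_rot: [0.719, 0.695, 0.0, 0.0]
ft_force: [-0.9, -2.8, 38.4]
grip_width: 0.0595
grasp_force: 38.5
```

{"op": "apply_moves", "data": {"steps": [[[0, 0, 0], [0, 0, 0], 0], [[0, 0, 0], [0, 0, 0], 0], [[0, 0, 0], [0, 0, 0], 0], [[0, 0, 0], [0, 0, 0], 0], [[0, 0, 0], [0, 0, 0], 0], [[0, 0, 0], [0, 0, 0], 0], [[0, 0, 0], [0, 0, 0], 0], [[0, 0, 0], [0, 0, 0], 0]]}}

```text
clock: 26.7
eef_pos: [0.4624, 0.0632, 0.0441]
tool_rot: [0.719, 0.695, 0.001, 0.001]
ft_force: [-0.7, -1.2, 6.8]
grip_width: 0.0586
grasp_force: 65.2
```

{"op": "apply_moves", "data": {"steps": [[[-0.034, 0.005, 0], [0, 0, 0], 0], [[-0.034, 0.005, 0], [0, 0, 0], 0], [[-0.034, 0.005, 0], [0, 0, 0], 0], [[-0.034, 0.005, 0], [0, 0, 0], 0], [[-0.034, 0.005, 0], [0, 0, -0.005], 0], [[0, 0, 0], [0, 0, 0], 0], [[0, 0, 0], [0, 0, 0], 0], [[0, 0, 0], [0, 0, 0], 1]]}}

```text
clock: 27.37
eef_pos: [0.4661, 0.0287, 0.0435]
tool_rot: [0.713, 0.701, 0.0, 0.001]
ft_force: [-0.9, 0.1, -0.5]
grip_width: 0.0691
grasp_force: 0.0
```

{"op": "apply_moves", "data": {"steps": [[[0, 0, 0], [0, 0, 0], 1], [[0, 0, 0], [0, 0, 0], 1], [[0, 0, 0], [0, 0, 0], 1], [[0, 0, -0.05], [0, 0, 0], 1], [[0, 0, -0.2], [0, 0, 0], 1], [[0, 0, -0.2], [0, 0, 0], 1], [[0, 0, -0.2], [0, 0, 0], 1], [[0, 0, -0.2], [0, 0, 0], 1]]}}

```text
clock: 28.03
eef_pos: [0.4648, 0.029, 0.2146]
tool_rot: [0.713, 0.701, -0.001, -0.0]
ft_force: [-0.1, 0.6, -0.6]
grip_width: 0.0855
grasp_force: 0.0
```

{"op": "apply_moves", "data": {"steps": [[[0, 0, 0], [0, 0, 0], 1], [[0, 0, 0], [0, 0, 0], 1], [[0, 0, 0], [0, 0, 0], 1], [[0, 0, 0], [0, 0, 0], 1], [[0, 0, 0], [0, 0, 0], 1], [[0, 0, 0], [0, 0, 0], 1], [[0, 0, 0], [0, 0, 0], 1], [[0, 0, 0], [0, 0, 0], 1]]}}

```text
clock: 28.7
eef_pos: [0.4652, 0.0291, 0.2124]
tool_rot: [0.713, 0.701, -0.001, -0.001]
ft_force: [0.5, -0.3, 0.6]
grip_width: 0.0854
grasp_force: 0.0
```

```bash
cat >> h.py <<'E'
def fins(W,y0=-.25,y1=.14):
    m=(W[...,2]>.049)&(W[...,2]<.062)&(W[...,1]<y1)&(W[...,1]>y0)&(abs(W[...,0]-.467)<.045)
    k,l,s,c=cv2.connectedComponentsWithStats(m.astype(np.uint8))
    return [rect(W[l==i]) for i in range(1,k) if s[i,4]>80]
E
python3 - <<'E'
from h import *
p,W=grab("wrist")
go(.465,-.18,.05,89.05)
for f in fins(W): print(f)
E
```

```text
t 28.75 at [0.4653 0.0291 0.2126] yaw 89.01 tilt 0.06 | before turn [-1.0451  0.0174  0.813 ] after [-1.0452  0.0158  0.8129] turn -0.0002 F [ 0.3  0.3 -0.1] w 0.0856
(467.3, 73.2, 60.0, 3.3, -0.1)
(467.4, 65.0, 60.2, 3.3, -0.1)
(467.0, 56.9, 59.5, 3.2, -0.3)
(467.3, 48.5, 59.6, 3.5, -0.1)
(467.1, 40.5, 59.6, 3.5, -0.2)
(467.4, 32.3, 59.3, 3.6, -0.0)
(467.6, 18.7, 59.6, 3.6, -6.4)
(466.9, 10.7, 60.0, 3.8, -6.3)
(466.1, 2.5, 59.8, 3.8, -6.1)
(465.0, -5.7, 59.7, 4.1, -6.2)
(464.2, -13.8, 60.1, 3.9, -6.4)
(464.6, -24.8, 63.0, 9.9, -5.3)
(465.4, -35.2, 59.7, 4.6, -2.9)
(464.9, -43.3, 59.6, 4.5, -3.6)
(464.8, -51.0, 59.6, 4.1, -2.7)
(464.8, -65.6, 61.3, 18.4, -2.2)
(464.2, -97.9, 59.4, 38.5, -0.7)
```

{"op": "apply_moves", "data": {"steps": [[[-0.185, 0.002, 0], [0, 0, 0], 0.5], [[-0.185, 0.002, 0], [0, 0, 0], 0.5], [[-0.185, 0.002, 0], [0, 0, 0], 0.5], [[-0.185, 0.002, 0], [0, 0, 0], 0.5], [[-0.185, 0.002, 0], [0, 0, 0], 0.5], [[0, 0, 0.15], [0, 0, 0], 0.5], [[0, 0, 0.15], [0, 0, 0], 0.5], [[0, 0, 0.15], [0, 0, 0], 0.5]]}}

```text
clock: 29.42
eef_pos: [0.4647, -0.1573, 0.1225]
tool_rot: [0.714, 0.7, 0.001, 0.001]
ft_force: [-0.9, 0.2, -1.0]
grip_width: 0.0427
grasp_force: 0.0
```

{"op": "apply_moves", "data": {"steps": [[[0, 0, 0.15], [0, 0, 0], 0.5], [[0, 0, 0.15], [0, 0, 0], 0.5], [[0, 0, 0.1], [0, 0, 0], 0.5], [[0, 0, 0.04], [0, 0, 0], 0.5], [[0, 0, 0], [0, 0, 0], 0.5], [[0, 0, 0], [0, 0, 0], 0.5], [[0, 0, 0], [0, 0, 0], 0.5], [[0, 0, 0], [0, 0, 0], 0.5]]}}

```text
clock: 30.08
eef_pos: [0.4658, -0.1564, 0.0368]
tool_rot: [0.713, 0.701, 0.001, 0.002]
ft_force: [0.1, -0.2, -0.1]
grip_width: 0.0429
grasp_force: 0.0
```

Run:
```python
from h import *
go(.467,.020,.032,89.05)
p,W=grab("scene")
for m in mods(p,W,amin=130): 
    if 0.1<m[2][0]/1000<.6 and abs(m[2][1])<500: print("scene",m)
p,W=grab("side")
for m in mods(p,W,amin=80): 
    if 0.1<m[2][0]/1000<.6 and abs(m[2][1])<500: print("side",m)
```

```text
t 30.08 at [ 0.4658 -0.1564  0.0368] yaw 89.01 tilt 0.2 | before turn [ 0.882  -0.0094  0.0229] after [ 0.882  -0.0088  0.0239] turn -0.0002 F [ 0.1 -0.2 -0.1] w 0.0429
scene (array([253., 205.]), np.int32(1036), (466.9, -18.1, 194.8, 66.9, 88.5), np.float64(0.052))
scene (array([302., 232.]), np.int32(239), (514.1, 154.7, 147.1, 20.1, -86.6), np.float64(0.048))
side (array([218., 232.]), np.int32(180), (424.8, 153.1, 151.2, 16.7, 88.1), np.float64(0.048))
side (array([266., 253.]), np.int32(1247), (467.4, 12.2, 260.9, 80.1, 81.3), np.float64(0.053))
```

{"op": "apply_moves", "data": {"steps": [[[0.02, -0.003, 0.02], [0, 0, 0], 0.5], [[0.026, 0, 0], [0, 0, 0], 0.5], [[0.026, 0, 0], [0, 0, 0], 0.5], [[0.026, 0, 0], [0, 0, 0], 0.5], [[0.026, 0, 0], [0, 0, 0], 0.5], [[0.026, 0, 0], [0, 0, 0], 0.5], [[0.026, 0, 0], [0, 0, 0], 0.5], [[0.026, 0, 0], [0, 0, 0], 0.5]]}}

```text
clock: 30.85
eef_pos: [0.4648, -0.1156, 0.0313]
tool_rot: [0.713, 0.701, -0.0, 0.001]
ft_force: [1.1, -3.3, 0.0]
grip_width: 0.0428
grasp_force: 0.0
```

{"op": "apply_moves", "data": {"steps": [[[0.026, 0, 0], [0, 0, 0], 0.5], [[0.026, 0, 0], [0, 0, 0], 0.5], [[0.026, 0, 0], [0, 0, 0], 0.5], [[0.026, 0, 0], [0, 0, 0], 0.5], [[0.026, 0, 0], [0, 0, 0], 0.5], [[0.026, 0, 0], [0, 0, 0], 0.5], [[0.026, 0, 0], [0, 0, 0], 0.5], [[0.026, 0, 0], [0, 0, 0], 0.5]]}}

```text
clock: 31.52
eef_pos: [0.465, -0.0734, 0.031]
tool_rot: [0.713, 0.701, -0.0, -0.0]
ft_force: [0.3, -4.2, -0.5]
grip_width: 0.0427
grasp_force: 0.0
```

Run:
```python
from h import *
go(.467,.020,.032,89.05)
p,W=grab("scene")
for m in mods(p,W,amin=130): 
    if 0.1<m[2][0]/1000<.6 and abs(m[2][1])<500: print("scene",m)
p,W=grab("wrist")
for f in fins(W,y1=.11): print(f)
```

```text
t 31.52 at [ 0.465  -0.0734  0.031 ] yaw 89.01 tilt 0.02 | before turn [ 0.4672  0.002  -0.0048] after [ 0.4672  0.0023 -0.0048] turn -0.0002 F [ 0.3 -4.2 -0.5] w 0.0427
scene (array([271., 213.]), np.int32(1176), (469.6, 74.7, 305.1, 103.5, -89.9), np.float64(0.05))
(465.1, 26.3, 60.4, 4.5, -1.0)
(465.0, 17.7, 60.3, 3.7, -1.1)
(464.7, 9.7, 60.2, 3.4, -0.9)
(464.7, 1.5, 60.3, 3.0, -0.9)
(464.6, -6.7, 60.3, 3.2, -0.9)
(465.1, -16.4, 62.1, 6.3, -1.0)
(465.7, -26.1, 60.3, 3.7, -0.8)
(465.6, -34.3, 60.3, 3.9, -0.9)
(465.5, -42.5, 60.2, 4.0, -1.0)
(465.4, -50.7, 60.2, 4.7, -0.8)
(465.2, -69.9, 70.5, 27.5, -0.7)
(425.8, -64.7, 7.6, 1.8, 0.8)
(505.1, -66.1, 8.7, 1.7, -2.4)
```

{"op": "apply_moves", "data": {"steps": [[[0.026, 0, 0], [0, 0, 0], 0.5], [[0.026, 0, 0], [0, 0, 0], 0.5], [[0.026, 0, 0], [0, 0, 0], 0.5], [[0.026, 0, 0], [0, 0, 0], 0.5], [[0.026, 0, 0], [0, 0, 0], 0.5], [[0.026, 0, 0], [0, 0, 0], 0.5], [[0.026, 0, 0], [0, 0, 0], 0.5], [[0.026, 0, 0], [0, 0, 0], 0.5]]}}

```text
clock: 32.28
eef_pos: [0.4657, -0.0318, 0.0311]
tool_rot: [0.713, 0.701, -0.0, -0.0]
ft_force: [0.3, -4.2, -1.0]
grip_width: 0.0426
grasp_force: 0.0
```

{"op": "apply_moves", "data": {"steps": [[[0.026, 0, 0], [0, 0, 0], 0.5], [[0.026, 0, 0], [0, 0, 0], 0.5], [[0.026, 0, 0], [0, 0, 0], 0.5], [[0.026, 0, 0], [0, 0, 0], 0.5], [[0.026, 0, 0], [0, 0, 0], 0.5], [[0.026, 0, 0], [0, 0, 0], 0.5], [[0.026, 0, 0], [0, 0, 0], 0.5], [[0.02, 0, 0], [0, 0, 0], 0.5]]}}

```text
clock: 32.95
eef_pos: [0.4665, 0.0087, 0.0311]
tool_rot: [0.713, 0.701, -0.0, -0.0]
ft_force: [-0.4, -4.1, 0.3]
grip_width: 0.043
grasp_force: 0.0
```

{"op": "apply_moves", "data": {"steps": [[[0.01, 0, 0], [0, 0, 0], 0.5], [[0.01, 0, 0], [0, 0, 0], 0.5], [[0, 0, 0], [0, 0, 0], 0.5], [[0, 0, 0], [0, 0, 0], 0.5], [[0, 0, 0], [0, 0, 0], 0.5], [[0, 0, 0], [0, 0, 0], 0.5], [[0, 0, 0], [0, 0, 0], 0.5], [[0, 0, 0], [0, 0, 0], 0.5]]}}

```text
clock: 33.62
eef_pos: [0.4667, 0.0122, 0.0312]
tool_rot: [0.713, 0.701, 0.0, -0.0]
ft_force: [-0.3, -0.3, -0.1]
grip_width: 0.0429
grasp_force: 0.0
```

Run:
```python
from h import *
go(.467,.020,.032,89.05)
p,W=grab("wrist")
for f in fins(W,y1=.11): print(f)
```

```text
t 33.62 at [0.4667 0.0122 0.0312] yaw 89.01 tilt 0.03 | before turn [ 0.0389  0.0008 -0.0042] after [ 0.0389  0.0009 -0.0042] turn -0.0002 F [-0.3 -0.3 -0.1] w 0.0429
(466.6, 109.4, 60.1, 1.3, -0.1)
(426.9, 108.1, 9.8, 3.8, 0.5)
(507.3, 105.9, 8.7, 4.3, -33.2)
(466.3, 102.9, 60.7, 3.7, -1.0)
(466.2, 94.6, 60.7, 3.3, -0.9)
(466.3, 86.5, 60.4, 3.0, -0.7)
(466.1, 78.3, 60.2, 3.3, -0.9)
(466.5, 68.5, 61.7, 6.8, -1.1)
(467.3, 58.5, 60.4, 3.6, -0.8)
(467.1, 50.2, 60.3, 4.1, -0.9)
(466.9, 42.1, 60.1, 4.6, -1.6)
(466.7, 34.0, 60.5, 4.4, -0.8)
(467.2, 14.6, 70.5, 27.7, -0.1)
(427.0, 19.8, 8.5, 2.3, 0.3)
(506.7, 18.4, 8.4, 2.0, -8.2)
```

{"op": "apply_moves", "data": {"steps": [[[0.005, 0, 0], [0, 0, 0], 0.5], [[0.005, 0, 0], [0, 0, 0], 0.5], [[0.005, 0, 0], [0, 0, 0], 0.5], [[0.005, 0, 0], [0, 0, 0], 0.5], [[0.005, 0, 0], [0, 0, 0], 0.5], [[0, 0, 0], [0, 0, 0], 0.5], [[0, 0, 0], [0, 0, 0], 0.5], [[0, 0, 0], [0, 0, 0], 0.5]]}}

```text
clock: 34.33
eef_pos: [0.4667, 0.017, 0.0311]
tool_rot: [0.713, 0.701, -0.0, 0.0]
ft_force: [-0.4, -4.1, -0.1]
grip_width: 0.0429
grasp_force: 0.0
```

{"op": "apply_moves", "data": {"steps": [[[0.005, 0, 0], [0, 0, 0], 0.5], [[0.005, 0, 0], [0, 0, 0], 0.5], [[0, 0, 0], [0, 0, 0], 0.5], [[0, 0, 0], [0, 0, 0], 0.5], [[0, 0, 0], [0, 0, 0], 0.5], [[0, 0, 0], [0, 0, 0], 0.5], [[0, 0, 0], [0, 0, 0], 0.5], [[0, 0, 0], [0, 0, 0], 0.5]]}}

```text
clock: 35.0
eef_pos: [0.4667, 0.0181, 0.0311]
tool_rot: [0.713, 0.701, -0.001, 0.001]
ft_force: [0.7, -7.6, 0.2]
grip_width: 0.043
grasp_force: 0.0
```

Resistance is building. I'll push another 1–2 mm.

{"op": "apply_moves", "data": {"steps": [[[0.005, 0, 0], [0, 0, 0], 0.5], [[0, 0, 0], [0, 0, 0], 0.5], [[0, 0, 0], [0, 0, 0], 0.5], [[0, 0, 0], [0, 0, 0], 0.5], [[0, 0, 0], [0, 0, 0], 0.5], [[0, 0, 0], [0, 0, 0], 0.5], [[0, 0, 0], [0, 0, 0], 0.5], [[0, 0, 0], [0, 0, 0], 0.5]]}}

```text
clock: 35.67
eef_pos: [0.4667, 0.0182, 0.0311]
tool_rot: [0.714, 0.7, -0.002, 0.002]
ft_force: [0.4, -10.7, 0.8]
grip_width: 0.0428
grasp_force: 0.0
```

{"op": "apply_moves", "data": {"steps": [[[0.005, 0, 0], [0, 0, 0], 0.5], [[0, 0, 0], [0, 0, 0], 0.5], [[0, 0, 0], [0, 0, 0], 0.5], [[0, 0, 0], [0, 0, 0], 0.5], [[0, 0, 0], [0, 0, 0], 0.5], [[0, 0, 0], [0, 0, 0], 0.5], [[0, 0, 0], [0, 0, 0], 0.5], [[0, 0, 0], [0, 0, 0], 0.5]]}}

```text
clock: 36.33
eef_pos: [0.4667, 0.0182, 0.0311]
tool_rot: [0.714, 0.7, -0.002, 0.002]
ft_force: [-0.5, -13.2, 1.7]
grip_width: 0.043
grasp_force: 0.0
```

Run:
```python
from h import *
go(.467,.020,.032,89.05)
p,W=grab("wrist")
for f in fins(W,y1=.11): print(f)
```

```text
t 36.33 at [0.4667 0.0182 0.0311] yaw 88.89 tilt 0.37 | before turn [ 0.0089  0.0012 -0.0046] after [ 0.0089  0.0012 -0.0046] turn -0.0009 F [ -0.5 -13.2   1.7] w 0.043
(466.5, 107.8, 60.3, 3.0, -1.2)
(507.5, 105.7, 8.1, 3.5, -29.6)
(427.3, 106.7, 10.0, 3.4, 19.5)
(466.2, 100.0, 60.5, 3.4, -0.8)
(466.3, 91.8, 60.2, 3.1, -0.7)
(466.1, 83.6, 60.0, 3.4, -1.0)
(466.5, 73.9, 61.9, 6.5, -1.1)
(467.3, 64.2, 60.3, 4.0, -0.9)
(467.2, 55.9, 60.2, 4.4, -1.0)
(467.0, 48.0, 60.5, 4.1, -1.4)
(466.9, 39.7, 60.1, 4.6, -0.8)
(466.9, 20.6, 70.3, 27.1, -1.6)
(427.1, 26.0, 8.5, 1.9, 1.6)
(506.8, 24.6, 8.6, 1.8, -3.4)
```

The row is home: the push force rises with no further motion, and the last module is at y≈0.052. I'll retreat and go to look at the bracket.

{"op": "apply_moves", "data": {"steps": [[[-0.05, 0, 0], [0, 0, 0], 0.5], [[-0.1, 0, 0], [0, 0, 0], 0.5], [[0, 0, -0.2], [0, 0, 0], 0.5], [[0, 0, -0.2], [0, 0, 0], 0.5], [[0, 0, -0.2], [0, 0, 0], 0.5], [[0, 0, -0.2], [0, 0, 0], 1], [[0, 0, -0.2], [0, 0, 0], 1], [[0, 0, -0.2], [0, 0, 0], 1]]}}

```text
clock: 37.05
eef_pos: [0.4658, -0.0079, 0.2732]
tool_rot: [0.713, 0.701, 0.001, -0.001]
ft_force: [1.5, 0.9, -0.3]
grip_width: 0.0768
grasp_force: 0.0
```

{"op": "apply_moves", "data": {"steps": [[[0.2, -0.005, 0], [0, 0, 0], 1], [[0.2, -0.005, 0], [0, 0, 0], 1], [[0.2, -0.005, 0], [0, 0, 0], 1], [[0.2, -0.005, 0], [0, 0, 0], 1], [[0.2, -0.005, 0], [0, 0, 0], 1], [[0.2, -0.005, 0], [0, 0, 0], 1], [[0.2, -0.005, 0], [0, 0, 0], 1], [[0.2, -0.005, 0], [0, 0, 0], 1]]}}

```text
clock: 37.72
eef_pos: [0.4627, 0.3141, 0.2711]
tool_rot: [0.713, 0.701, 0.0, -0.001]
ft_force: [0.8, -0.5, 0.2]
grip_width: 0.0854
grasp_force: 0.0
```

{"op": "apply_moves", "data": {"steps": [[[0, 0, 0], [0, 0, -0.0393], 1], [[0, 0, 0], [0, 0, -0.0393], 1], [[0, 0, 0], [0, 0, -0.0393], 1], [[0, 0, 0], [0, 0, -0.0393], 1], [[0, 0, 0], [0, 0, -0.0393], 1], [[0, 0, 0], [0, 0, -0.0393], 1], [[0, 0, 0], [0, 0, -0.0393], 1], [[0, 0, 0], [0, 0, -0.0393], 1]]}}

```text
clock: 38.38
eef_pos: [0.463, 0.3121, 0.2709]
tool_rot: [0.292, 0.956, 0.001, -0.001]
ft_force: [-0.3, 0.0, -0.1]
grip_width: 0.0854
grasp_force: 0.0
```

{"op": "apply_moves", "data": {"steps": [[[0, 0, 0], [0, 0, -0.0393], 1], [[0, 0, 0], [0, 0, -0.0393], 1], [[0, 0, 0], [0, 0, -0.0393], 1], [[0, 0, 0], [0, 0, -0.0393], 1], [[0, 0, 0], [0, 0, -0.0393], 1], [[0, 0, 0], [0, 0, -0.0393], 1], [[0, 0, 0], [0, 0, -0.0393], 1], [[0, 0, 0], [0, 0, 0], 1]]}}

```text
clock: 39.05
eef_pos: [0.4632, 0.312, 0.2709]
tool_rot: [-0.133, 0.991, 0.001, -0.001]
ft_force: [0.1, -0.8, 0.1]
grip_width: 0.0855
grasp_force: 0.0
```

Run:
```python
from h import *
go(.488,.326,.2,195)
p,W=grab("wrist"); save(p,"w5.png"); np.savez("w5.npz",p=p,W=W)
def comp(m,n,a=60):
    k,l,s,c=cv2.connectedComponentsWithStats(m.astype(np.uint8))
    for i in range(1,k):
        if s[i,4]>a: print(n,c[i].round(),s[i,4],rect(W[l==i]),np.median(W[l==i][:,2]).round(4))
near=(abs(W[...,0]-.52)<.15)&(abs(W[...,1]-.33)<.15)
comp(near&(W[...,2]>.150)&(W[...,2]<.165),"top")
comp(near&(W[...,2]>.116)&(W[...,2]<.130),"rib")
comp(near&(W[...,2]>.060)&(W[...,2]<.076),"foot")
```

```text
t 39.05 at [0.4632 0.312  0.2709] yaw -164.72 tilt 0.15 | before turn [-0.1387  0.0341  0.3545] after [-0.1382  0.0356  0.3546] turn 0.0016 F [ 0.1 -0.8  0.1] w 0.0855
top [288. 327.] 3082 (567.5, 348.4, 130.4, 22.9, -70.5) 0.1543
rib [283. 250.] 753 (513.7, 330.4, 45.0, 14.0, 19.2) 0.1227
rib [329. 298.] 433 (548.3, 382.8, 52.6, 8.6, -71.7) 0.123
rib [244. 303.] 435 (573.8, 309.7, 53.0, 8.7, -69.9) 0.1228
foot [181. 156.] 2736 (470.2, 207.1, 101.5, 46.8, 4.7) 0.0733
foot [143. 192.] 90 (510.8, 183.9, 10.5, 7.2, 1.0) 0.073
foot [283. 241.] 4485 (527.4, 334.8, 129.5, 78.9, -71.1) 0.0669
```

View pics/w5.png

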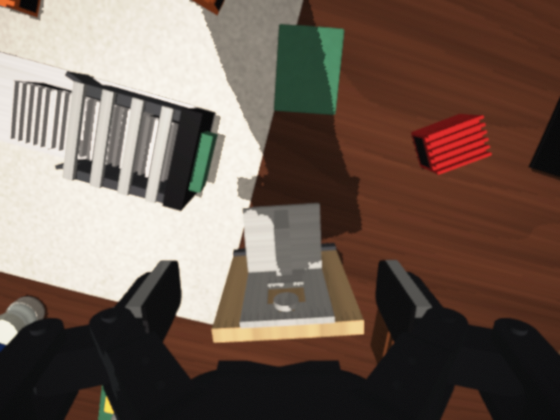

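The bracket hangs at px (283,250): rib centre is (0.5137, 0.3304), long axis 19.3°, top z 0.123. That matches the 45×14 mm rib at the expected hung height.

{"op": "apply_moves", "data": {"steps": [[[0, 0, 0], [0, 0, -0.0229], 1], [[-0.134, 0.002, 0], [0, 0, 0], 1], [[-0.134, 0.002, 0], [0, 0, 0], 1], [[0, 0, 0.15], [0, 0, 0], 1], [[0, 0, 0.15], [0, 0, 0], 1], [[0, 0, 0.15], [0, 0, 0], 1], [[0, 0, 0.05], [0, 0, 0], 1], [[0, 0, 0], [0, 0, 0], 1]]}}

```text
clock: 39.77
eef_pos: [0.5119, 0.3286, 0.1674]
tool_rot: [-0.166, 0.986, -0.001, -0.004]
ft_force: [-0.2, -1.0, 0.6]
grip_width: 0.0855
grasp_force: 0.0
```

{"op": "apply_moves", "data": {"steps": [[[0, 0, 0], [0, 0, 0], 1], [[0, 0, 0], [0, 0, 0], 1], [[0, 0, 0], [0, 0, 0], 1], [[0, 0, 0], [0, 0, 0], 1], [[0, 0, 0], [0, 0, 0], 1], [[0, 0, 0], [0, 0, 0], 1], [[0, 0, 0], [0, 0, 0], 1], [[0, 0, 0], [0, 0, 0], 1]]}}

```text
clock: 40.43
eef_pos: [0.5141, 0.3296, 0.1713]
tool_rot: [-0.167, 0.986, 0.0, 0.0]
ft_force: [-0.3, -0.5, 0.2]
grip_width: 0.0852
grasp_force: 0.0
```

Run:
```python
from h import *
go(.5137,.3304,.105,199.4)
p,W=grab("wrist"); 
near=(abs(W[...,0]-.52)<.05)&(abs(W[...,1]-.33)<.03)&(W[...,2]>.112)&(W[...,2]<.13)
k,l,s,c=cv2.connectedComponentsWithStats(near.astype(np.uint8))
for i in range(1,k):
    if s[i,4]>100: print(c[i].round(),s[i,4],rect(W[l==i]),np.percentile(W[l==i][:,2],50).round(4))
```

```text
t 40.43 at [0.5141 0.3296 0.1713] yaw -160.76 tilt 0.02 | before turn [0.0009 0.0045 0.3316] after [0.0008 0.0045 0.3316] turn -0.0009 F [-0.3 -0.5  0.2] w 0.0852
[280. 236.] 1954 (514.0, 330.5, 45.6, 13.7, 19.0) 0.1227
[238. 310.] 623 (566.6, 322.7, 26.7, 6.7, -90.0) 0.1205
```

{"op": "apply_moves", "data": {"steps": [[[0, 0.004, 0.1], [0, 0, 0], 1], [[0, 0, 0.12], [0, 0, 0], 1], [[0, 0, 0.08], [0, 0, 0], 1], [[0, 0, 0.03], [0, 0, 0], 1], [[0, 0, 0], [0, 0, 0], 0], [[0, 0, 0], [0, 0, 0], 0], [[0, 0, 0], [0, 0, 0], 0], [[0, 0, 0], [0, 0, 0], 0]]}}

```text
clock: 41.15
eef_pos: [0.5148, 0.3309, 0.1067]
tool_rot: [-0.167, 0.986, 0.001, 0.001]
ft_force: [0.5, -0.4, 0.1]
grip_width: 0.0385
grasp_force: 0.0
```

{"op": "apply_moves", "data": {"steps": [[[0, 0, 0], [0, 0, 0], 0], [[0, 0, 0], [0, 0, 0], 0], [[0, 0, 0], [0, 0, 0], 0], [[0, 0, 0], [0, 0, 0], 0], [[0, 0, 0], [0, 0, 0], 0], [[0, 0, 0], [0, 0, 0], 0], [[0, 0, 0], [0, 0, 0], 0], [[0, 0, 0], [0, 0, 0], 0]]}}

```text
clock: 41.82
eef_pos: [0.5141, 0.3309, 0.1059]
tool_rot: [-0.167, 0.986, 0.001, 0.001]
ft_force: [-2.5, 1.0, 5.2]
grip_width: 0.0132
grasp_force: 60.7
```

{"op": "apply_moves", "data": {"steps": [[[0, 0, -0.025], [0, 0, 0], 0], [[0, 0, -0.025], [0, 0, 0], 0], [[0, 0, -0.025], [0, 0, 0], 0], [[0, 0, -0.025], [0, 0, 0], 0], [[0, 0, -0.025], [0, 0, 0], 0], [[0, 0, 0], [0, 0, 0], 0], [[0, 0, 0], [0, 0, 0], 0], [[0, 0, 0], [0, 0, 0], 0]]}}

```text
clock: 42.48
eef_pos: [0.5138, 0.3302, 0.13]
tool_rot: [-0.167, 0.986, -0.0, -0.0]
ft_force: [0.1, 0.3, -3.1]
grip_width: 0.013
grasp_force: 59.7
```

Run:
```python
from h import *
go(.5141,.3309,.131,199.24)
```

```text
t 42.48 at [0.5138 0.3302 0.13  ] yaw -160.76 tilt 0.01 | before turn [-0.0025  0.0027 -0.0052] after [-0.0025  0.0027 -0.0052] turn -0.0 F [ 0.1  0.3 -3.1] w 0.013
```

{"op": "apply_moves", "data": {"steps": [[[0.02, 0, -0.003], [0, 0, 0], 0], [[0.03, 0, 0], [0, 0, 0], 0], [[0.03, 0, 0], [0, 0, 0], 0], [[0.03, 0, 0], [0, 0, 0], 0], [[0.04, 0, 0], [0, 0, 0], 0], [[0.06, 0, 0], [0, 0, 0], 0], [[0.06, 0, 0], [0, 0, 0], 0], [[0.06, 0, 0], [0, 0, 0], 0]]}}

```text
clock: 43.15
eef_pos: [0.4504, 0.3081, 0.1307]
tool_rot: [-0.167, 0.986, -0.0, -0.0]
ft_force: [-0.7, 0.7, -2.3]
grip_width: 0.0136
grasp_force: 59.7
```

Run:
```python
from h import *
go(.4645,-.045,.2,-90.95)
p,W=grab("wrist"); save(p,"w6.png")
p,W=grab("side"); save(p,"s6.png",3,(150,110,330,260))
```

```text
t 43.15 at [0.4504 0.3081 0.1307] yaw -160.75 tilt 0.01 | before turn [ 0.5153 -1.6902 -0.3462] after [ 1.7641 -0.1    -0.3463] turn -0.3878 F [-0.7  0.7 -2.3] w 0.0136
```

View pics/s6.png

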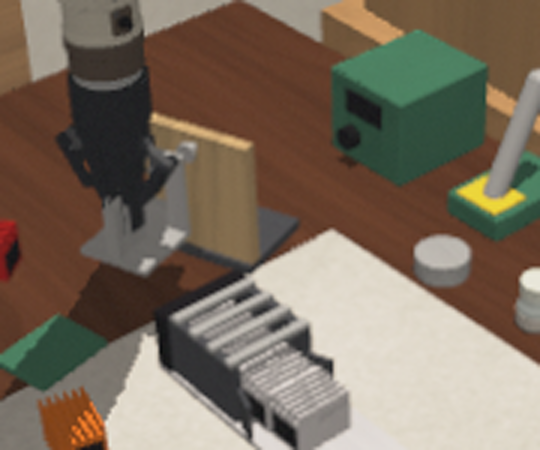

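The bracket is off the screw and held level. I'll carry it round to behind the row.

{"op": "apply_moves", "data": {"steps": [[[0.05, 0, -0.15], [0, 0, 0], 0], [[0, 0, -0.15], [0, 0, 0], 0], [[0, 0, 0], [0, 0, -0.0388], 0], [[0, 0, 0], [0, 0, -0.0388], 0], [[0, 0, 0], [0, 0, -0.0388], 0], [[0, 0, 0], [0, 0, -0.0388], 0], [[0, 0, 0], [0, 0, -0.0388], 0], [[0, 0, 0], [0, 0, -0.0388], 0]]}}

```text
clock: 43.92
eef_pos: [0.4425, 0.3054, 0.191]
tool_rot: [-0.511, 0.859, -0.0, 0.001]
ft_force: [0.6, 0.0, -2.8]
grip_width: 0.0135
grasp_force: 59.7
```

{"op": "apply_moves", "data": {"steps": [[[0, 0, 0], [0, 0, -0.0388], 0], [[0, 0, 0], [0, 0, -0.0388], 0], [[0, 0, 0], [0, 0, -0.0388], 0], [[0, 0, 0], [0, 0, -0.0386], 0], [[0, 0, 0], [0, 0, 0], 0], [[0, 0, 0], [0, 0, 0], 0], [[0, 0, 0], [0, 0, 0], 0], [[0, 0, 0], [0, 0, 0], 0]]}}

```text
clock: 44.58
eef_pos: [0.4422, 0.3053, 0.1908]
tool_rot: [-0.701, 0.714, -0.0, 0.0]
ft_force: [0.7, -0.7, -2.6]
grip_width: 0.0131
grasp_force: 59.7
```

Run:
```python
from h import *
go(.4659,-.045,.19,-90.95)
```

```text
t 44.58 at [0.4422 0.3053 0.1908] yaw -91.05 tilt 0.02 | before turn [ 1.7491 -0.1505  0.0037] after [ 1.7494 -0.1473  0.0039] turn -0.0006 F [ 0.7 -0.7 -2.6] w 0.0131
```

{"op": "apply_moves", "data": {"steps": [[[0.175, -0.015, 0], [0, 0, 0], 0], [[0.175, -0.015, 0], [0, 0, 0], 0], [[0.175, -0.015, 0], [0, 0, 0], 0], [[0.175, -0.015, 0], [0, 0, 0], 0], [[0.175, -0.015, 0], [0, 0, 0], 0], [[0.175, -0.015, 0], [0, 0, 0], 0], [[0.175, -0.015, 0], [0, 0, 0], 0], [[0.175, -0.015, 0], [0, 0, 0], 0]]}}

```text
clock: 45.25
eef_pos: [0.4614, 0.0233, 0.191]
tool_rot: [-0.701, 0.713, -0.0, 0.0]
ft_force: [0.1, -0.3, -2.7]
grip_width: 0.0137
grasp_force: 59.7
```

{"op": "apply_moves", "data": {"steps": [[[0.175, -0.015, 0], [0, 0, 0], 0], [[0.175, -0.015, 0], [0, 0, 0], 0], [[0, 0, 0.15], [0, 0, 0], 0], [[0, 0, 0.15], [0, 0, 0], 0], [[0, 0, 0.15], [0, 0, 0], 0], [[0, 0, 0.12], [0, 0, 0], 0], [[0, 0, 0], [0, 0, 0], 0], [[0, 0, 0], [0, 0, 0], 0]]}}

```text
clock: 45.92
eef_pos: [0.4652, -0.0451, 0.076]
tool_rot: [-0.701, 0.713, 0.001, -0.001]
ft_force: [-0.3, -0.0, -2.6]
grip_width: 0.0132
grasp_force: 59.6
```

{"op": "apply_moves", "data": {"steps": [[[0, 0, 0], [0, 0, 0], 0], [[0, 0, 0], [0, 0, 0], 0], [[0, 0, 0], [0, 0, 0], 0], [[0, 0, 0], [0, 0, 0], 0], [[0, 0, 0], [0, 0, 0], 0], [[0, 0, 0], [0, 0, 0], 0], [[0, 0, 0], [0, 0, 0], 0], [[0, 0, 0], [0, 0, 0], 0]]}}

```text
clock: 46.58
eef_pos: [0.4663, -0.0452, 0.0768]
tool_rot: [-0.701, 0.713, -0.0, 0.0]
ft_force: [0.4, 0.7, -2.7]
grip_width: 0.013
grasp_force: 59.6
```

Run:
```python
from h import *
go(.4659,-.045,.0535,-90.95)
p,W=grab("wrist"); save(p,"w7.png"); np.savez("w7.npz",p=p,W=W)
for lo,hi,n in ((.1,.125,"plate top"),(.012,.06,"foot/rib")):
    m=(W[...,2]>lo)&(W[...,2]<hi)&(abs(W[...,0]-.466)<.06)&(W[...,1]<.02)&(W[...,1]>-.2)
    k,l,s,c=cv2.connectedComponentsWithStats(m.astype(np.uint8))
    for i in range(1,k):
        if s[i,4]>100: print(n,c[i].round(),s[i,4],rect(W[l==i]),W[l==i].min(0).round(4),W[l==i].max(0).round(4))
```

```text
t 46.58 at [ 0.4663 -0.0452  0.0768] yaw -90.95 tilt 0.0 | before turn [-0.0007  0.0019  0.1165] after [-0.0007  0.0019  0.1165] turn -0.0 F [ 0.4  0.7 -2.7] w 0.013
plate top [185. 332.] 6683 (494.5, -47.7, 40.8, 29.6, 0.2) [ 0.4741 -0.0625  0.1   ] [ 0.5149 -0.0328  0.125 ]
plate top [372. 332.] 6673 (438.2, -46.7, 40.9, 29.6, -1.8) [ 0.4175 -0.0621  0.1   ] [ 0.4585 -0.0317  0.125 ]
foot/rib [278. 234.] 9227 (466.6, -41.0, 80.3, 60.1, -1.0) [ 0.4262 -0.0715  0.0313] [ 0.507  -0.0103  0.06  ]
```

View pics/w7.png

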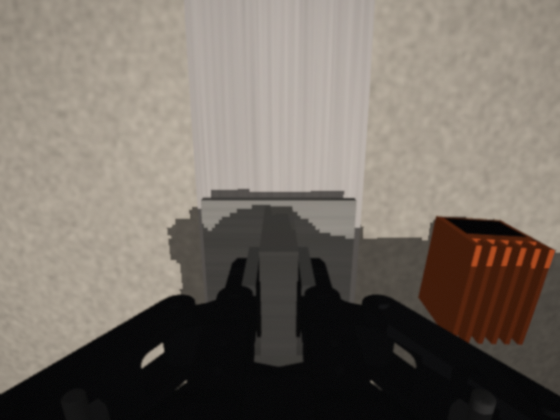

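The held bracket is square and centred (foot cols 203–355, row 198; foot x 0.426–0.507). I'll lower it, then advance until contact.

{"op": "apply_moves", "data": {"steps": [[[0, 0, 0.05], [0, 0, 0], 0], [[0, 0, 0.04], [0, 0, 0], 0], [[0, 0, 0.018], [0, 0, 0], 0], [[0, 0, 0.006], [0, 0, 0], 0], [[0, 0, 0], [0, 0, 0], 0], [[0, 0, 0], [0, 0, 0], 0], [[0, 0, 0], [0, 0, 0], 0], [[0, 0, 0], [0, 0, 0], 0]]}}

```text
clock: 47.3
eef_pos: [0.4667, -0.0452, 0.0542]
tool_rot: [-0.701, 0.713, -0.0, 0.0]
ft_force: [0.3, -0.1, -2.0]
grip_width: 0.013
grasp_force: 59.8
```

{"op": "apply_moves", "data": {"steps": [[[-0.02, 0, 0], [0, 0, 0], 0], [[-0.02, 0, 0], [0, 0, 0], 0], [[-0.02, 0, 0], [0, 0, 0], 0], [[-0.02, 0, 0], [0, 0, 0], 0], [[-0.01, 0, 0], [0, 0, 0], 0], [[0, 0, 0], [0, 0, 0], 0], [[0, 0, 0], [0, 0, 0], 0], [[0, 0, 0], [0, 0, 0], 0]]}}

```text
clock: 47.97
eef_pos: [0.4666, -0.0271, 0.0539]
tool_rot: [-0.701, 0.713, -0.0, -0.0]
ft_force: [-0.3, -0.3, -2.3]
grip_width: 0.0134
grasp_force: 59.8
```

{"op": "apply_moves", "data": {"steps": [[[-0.005, 0, 0], [0, 0, 0], 0], [[-0.005, 0, 0], [0, 0, 0], 0], [[-0.005, 0, 0], [0, 0, 0], 0], [[0, 0, 0], [0, 0, 0], 0], [[0, 0, 0], [0, 0, 0], 0], [[0, 0, 0], [0, 0, 0], 0], [[0, 0, 0], [0, 0, 0], 0], [[0, 0, 0], [0, 0, 0], 0]]}}

```text
clock: 48.63
eef_pos: [0.4666, -0.0242, 0.0539]
tool_rot: [-0.701, 0.713, 0.0, 0.0]
ft_force: [-0.5, -0.2, -2.6]
grip_width: 0.0128
grasp_force: 59.8
```

{"op": "apply_moves", "data": {"steps": [[[-0.005, 0, 0], [0, 0, 0], 0], [[-0.005, 0, 0], [0, 0, 0], 0], [[0, 0, 0], [0, 0, 0], 0], [[0, 0, 0], [0, 0, 0], 0], [[0, 0, 0], [0, 0, 0], 0], [[0, 0, 0], [0, 0, 0], 0], [[0, 0, 0], [0, 0, 0], 0], [[0, 0, 0], [0, 0, 0], 0]]}}

```text
clock: 49.3
eef_pos: [0.4667, -0.0226, 0.054]
tool_rot: [-0.701, 0.713, -0.0, -0.0]
ft_force: [-0.9, -3.9, -0.9]
grip_width: 0.0132
grasp_force: 59.9
```

{"op": "apply_moves", "data": {"steps": [[[0, 0, 0.004], [0, 0, 0], 0], [[0, 0, 0], [0, 0, 0], 0], [[0, 0, 0], [0, 0, 0], 0], [[0, 0, 0], [0, 0, 0], 0], [[0, 0, 0], [0, 0, 0], 0.5], [[0, 0, 0], [0, 0, 0], 0.5], [[0, 0, 0], [0, 0, 0], 0.5], [[0, 0, 0], [0, 0, 0], 0.5]]}}

```text
clock: 49.97
eef_pos: [0.4668, -0.0216, 0.0532]
tool_rot: [-0.701, 0.713, 0.0, 0.001]
ft_force: [-0.4, -0.1, 0.2]
grip_width: 0.0428
grasp_force: 0.0
```

{"op": "apply_moves", "data": {"steps": [[[0, 0, 0], [0, 0, 0], 0.5], [[0, 0, 0], [0, 0, 0], 0.5], [[0, 0, -0.05], [0, 0, 0], 0.5], [[0, 0, -0.2], [0, 0, 0], 0.5], [[0, 0, -0.2], [0, 0, 0], 0.5], [[0, 0, -0.2], [0, 0, 0], 0.5], [[0, 0, -0.2], [0, 0, 0], 0.5], [[0, 0, 0], [0, 0, 0], 0.5]]}}

```text
clock: 50.63
eef_pos: [0.4711, -0.0222, 0.2314]
tool_rot: [-0.701, 0.713, -0.005, 0.005]
ft_force: [1.7, -0.3, 0.4]
grip_width: 0.0427
grasp_force: 0.0
```

{"op": "apply_moves", "data": {"steps": [[[0, 0, -0.1], [0, 0, 0], 0.5], [[-0.1, 0, 0], [0, 0, 0], 0.5], [[-0.1, 0, 0], [0, 0, 0], 0.5], [[0, 0, 0], [0, 0, 0], 0.5], [[0, 0, 0], [0, 0, 0], 0.5], [[0, 0, 0], [0, 0, 0], 0.5], [[0, 0, 0], [0, 0, 0], 0.5], [[0, 0, 0], [0, 0, 0], 0.5]]}}

```text
clock: 51.3
eef_pos: [0.4672, 0.0173, 0.2428]
tool_rot: [-0.701, 0.713, 0.0, -0.0]
ft_force: [0.1, 0.9, -0.1]
grip_width: 0.0426
grasp_force: 0.0
```

Run:
```python
from h import *
go(.4659,-.045,.25,-90.95)
p,W=grab("wrist"); save(p,"w8.png",1.4)
for lo,hi,n in ((.095,.115,"plate top"),(.064,.076,"rib"),(.01,.02,"foot")):
    m=(W[...,2]>lo)&(W[...,2]<hi)&(abs(W[...,0]-.466)<.06)&(W[...,1]<.06)&(W[...,1]>-.2)
    k,l,s,c=cv2.connectedComponentsWithStats(m.astype(np.uint8))
    for i in range(1,k):
        if s[i,4]>100: print(n,c[i].round(),s[i,4],rect(W[l==i]),np.median(W[l==i][:,2]).round(4))
for f in fins(W,y0=.02,y1=.21): print(f)
```

```text
t 51.3 at [0.4672 0.0173 0.2428] yaw -91.01 tilt 0.03 | before turn [ 0.3114  0.001  -0.0358] after [ 0.3114  0.0013 -0.0358] turn -0.0003 F [ 0.1  0.9 -0.1] w 0.0426
plate top [278. 206.] 893 (467.4, 26.6, 80.1, 6.6, -1.0) 0.1021
rib [278. 141.] 810 (466.5, -22.8, 45.1, 14.0, 89.2) 0.0694
foot [278. 147.] 4550 (466.6, -12.1, 80.4, 72.9, -0.9) 0.0134
(467.4, 28.2, 79.4, 9.3, -1.0)
(466.8, 47.6, 59.3, 3.3, -1.0)
(466.8, 55.9, 60.0, 3.6, -0.7)
(466.7, 64.1, 59.1, 3.7, -1.2)
(466.2, 73.7, 61.0, 6.6, -0.6)
(465.3, 83.6, 59.3, 4.3, -0.8)
(465.5, 91.4, 59.9, 4.1, -1.0)
(465.7, 99.8, 60.2, 3.4, -1.1)
(466.2, 111.1, 59.8, 9.8, -1.1)
(466.3, 139.3, 60.1, 12.7, -0.9)
(468.5, 169.9, 60.0, 19.5, -1.1)
(469.4, 199.0, 73.9, 15.2, -1.2)
```

View pics/w8.png

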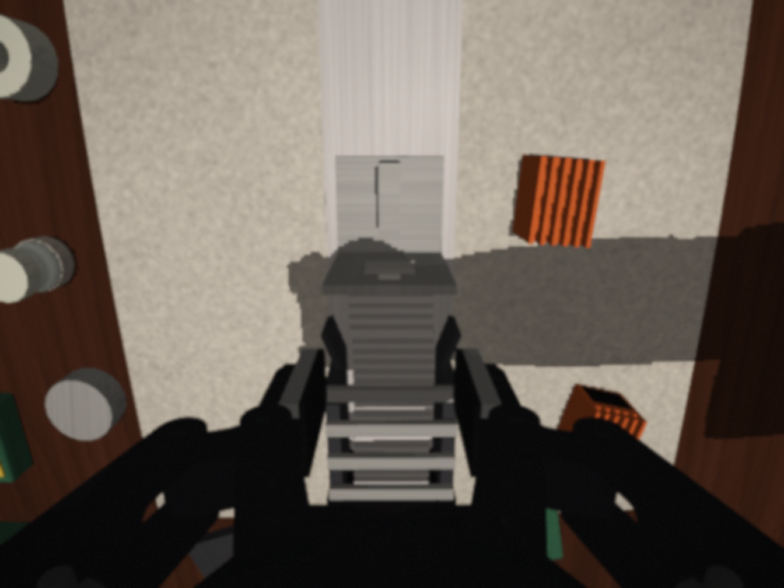

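The bracket stands square: plate centre x is 0.467, against the bed centre at 0.467. Its back is at y≈0.030, on the last module's rear face. The rib and foot heights match standing on the bed, and the row is closed, so I'm handing in.

```bash
python3 -c "
from h import *
print(bot.job_done())"
```

```text
the job is handed in; nothing more can be done
None
```

All four modules are pushed home against the end stop in a closed row, and the bracket stands square and centred behind them with its back on the last module; the job is handed in at about 51 s, and no verdict was returned.

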